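Fetch the slotted stile from under the stock pile and put it to the planing stop

ROBOT

A 6-joint arm with a two-finger parallel gripper is mounted at the origin on the work surface. World frame = base frame: x ahead of the robot, y to its left, z up, the work surface at z = 0. Lengths are in m, angles in rad, forces in N, time in s.
With the tool pointing down it reaches from about 0.3 to 0.85 m from the base axis. Payload 5.4 kg.
Tool frame: the origin (TCP) lies between the finger pads; the fingertips stand 17 mm ahead of it and the grasp point (between the pads) lies 2 mm behind it; y points along the fingers, x is the direction in which the jaws open and shut, and the axes are right-handed (so a half turn about y gives the same grasp; the last joint's range is limited). The gripper opens to 85 mm and grips with 20 to 120 N. Pads are 22 mm wide; open, the fingers measure 114 mm over their backs; the gripper's body (76 mm by 85 mm) begins 54 mm behind the grasp point. The pads swing forward as they close: fully open they stand 13 mm farther back than shut.
Start: joints at [0.969, 0.158, 1.597, -0, 1.386, -0.21], TCP at [0.22, 0.531, 0.248] pointing down, gripper open.
Joint ranges: [-2.91, 2.91], [-0.94, 2.29], [0.18, 2.7], [-1.29, 4.43], [0.17, 2.64], [-3, 3]. Speed limits (rad/s): [2.57, 2.57, 3.14, 3.14, 3.14, 3.14].

INTERFACE

Orientations are given as a unit quaternion [x, y, z, w].
In Python, from plant import robot gives the robot as it stands.
- The arm moves only by the tool jog_arm, never from a script. Its argument "moves" is a list of rows, each a list of 7 numbers: the shift along the tool's x, y, z in mm, then the turn, a rotation vector about the tool's x, y, z in degrees, then the finger opening in mm, from 0 to 85.4. A call has 1 to 10 rows; each row is the pose to reach, as a shift and turn from the pose commanded when the call began, along the tool's axes at that moment; what a row does not reach only later rows make up. A row lasts 1/10 s, in which the tool goes at most 50 mm and 8.59 degrees, less where a joint would pass 70% of its speed; a pose out of reach is approached as far as the arm can. A call with a gripper value outside its range is refused whole. The fingers move at their own pace and stop on an object; the grip force is fixed at half the most. Time passes only in rows, so rows that repeat a pose let the fingers close. It gives the time, the measured TCP pose, the force and the opening at its end, in the units of the state.
- robot.read_state(): the state, without advancing time (a new reading comes with each control period).
- robot.read_camera(name): name is "side" or "top" or "wrist"; returns the picture (384x512x3 uint8, red, green, blue); there is no depth.
- robot.camera_model(name): a dict with "K" (3x3 intrinsics, pixels), "k1" (the pictures are not rectified: a ray, as slopes to the right and down, at radius r is drawn at 1 + k1 r^2 times it, then the intrinsics apply), "origin" and "attitude" of the camera in the world; the wrist camera has in their place "hand_eye" (4x4, takes a point from camera to tool coordinates, whose origin is the TCP and whose axes are the tool frame's). Camera axes: x right, y up, looking along -z (the intrinsics and any distortion apply to the point x, -y, -z); pixel columns grow to the right and rows downward; lengths in m; the calibration is good to about 2 mm. A picture is of the moment at which its call begins: read the wrist's pose just before it. camera_model takes no time and is no camera call.
- robot.hand_in(): hands the job in, once; it reports no verdict.
The state is a dict: "clock": time; "q": joint angles; "qvel": joint speeds; "effort": joint torques, N m; "eef_pos": TCP position; "eef_rot": TCP orientation; "contact_force": force on the tool from outside, world axes, zero at the start; "wrist_torque": the same for the moment, N m; "grip_width": finger opening in m.
Only numpy, scipy, OpenCV 4.12 (cv2) and the standard library are available. Lean on these libraries where they do the work, as an engineer would, in place of code of your own. Each camera call takes 0.05 s, during which the arm holds its last target.

TASK

I want to plane the long slotted stile that lies at the bottom of the pile on the bearers: move the iron weight and the two boards above it onto the non-slip mat, then lay the stile flat along the middle of the planing board, its square end close up to the stop (the slotted end must not take the push). Then pile the other two boards on the bearers again, centred and lengthwise as before with the longer one below, and stand the weight on the middle of the top board to keep them flat. Keep the weight upright throughout, and leave the block plane and the handscrew where they lie.

Things in the scene. Friction and masses are not known exactly. Their poses are not given: they have to be found in the camera images.
- stile: the long wooden board to be planed, 270 x 62 x 22 mm, brown wood, at the start the lowest board of the pile, lying across the two bearers with its ends showing. Origin at the centre of its underside, x along its length: the end at x = +135 mm has an open slot (30 mm deep, 20 mm wide, through the thickness, between two 21 mm cheeks), the end at x = -135 mm is square and plain; z up. 0.19 to 0.29 kg. Grasp across the 62 mm width.
- rail: middle board of the pile, pale wood, 210 x 54 x 22 mm overall, with a tenon (25 mm long, 19 mm wide, full thickness) at each end of a 160 mm long body. Origin at the centre of its underside, x along its length, z up. 0.15 kg. Lies on the stile at the start.
- strip: short plain board, brown wood, 120 x 46 x 22 mm. Origin at the centre of its underside, x along its length, z up. 0.09 kg. Lies on the rail at the start.
- weight: dark cast-iron weight standing on top of the pile: a round body 46 mm in diameter and 42 mm high, a thin neck (18 mm), and a round knob 30 mm in diameter between 58 and 72 mm above its foot; 74 mm high overall, 0.5 to 0.75 kg. Origin at the centre of its foot, z up. It can be lifted by the knob or by the body.
- bearers: the pair of dark wooden bearers (fixed) that carry the pile: two bars 20 mm wide, 110 mm long and 20 mm high, 120 mm apart centre to centre. Origin on the bench surface midway between them; x points from one bar to the other, which is the way the boards lie (each bar runs along y). Their top is 20 mm above the bench.
- planing_board: plywood planing board (fixed), 340 x 120 x 18 mm. Origin at the centre of its underside, on the bench; x along its length. Its upper face is 18 mm above the bench. The stop stands near one of its ends, an empty round dog hole shows near the other.
- stop: planing stop (fixed): a dark wooden bar across the planing board near one of its ends (which end varies), 18 mm thick along the planing board, 90 mm long across it, standing 12 mm above its upper face. Origin at the centre of its underside, 150 mm from the planing board's centre, on its centreline; x along the planing board's x.
- mat: black non-slip rubber mat with grey ribs (fixed), 250 x 230 x 3 mm: the place for things set aside. Origin at the centre of its underside on the bench; x along the 250 mm side; upper face 3 mm above the bench.
- block_plane: bystander: a small steel block plane, 160 x 50 mm, 45 mm high, standing on its sole on the far side of the bench. Origin at the centre of its sole.
- handscrew: bystander: a wooden handscrew clamp lying on the far side of the bench, two wooden jaws 150 mm long and 30 mm high, side by side, and two screws with turned handles reaching 132 mm to either side. Origin under its middle, on the bench.
Mind the look-alikes: they are no part of the job. Leave any turquoise look-alike of the rail alone. Several things have the shape of the bearers; the one meant has the colours described above.

How it is judged:
By the outcome, as a careful person would: the job done as asked, in the order asked, and still so for the second after the job is handed in, with the robot touching nothing.
It also fails if it takes over 150 s, if anything falls off the work surface, if the arm or the gripper's body presses on something with over 40 N, if the wrist force passes 120 N, or if a joint passes its speed limit or range.

## Working session

There is one attempt and no reset: what is moved stays moved. The work goes in short steps, Python scripts to look and compute and a tool call to move; the robot and the scene stay as the last step left them, time stands still between calls to the robot, and variables do not carry over. Pictures are saved under pics/ and viewed, and the job is handed in when it is done.

Besides the shell and the picture viewer there is one more tool, called after "Call:" as name(argument=value, ...), one argument or row to a line, values as JSON. jog_arm: Moves the arm, as the interface text tells. Its arguments: {"type":"object","properties":{"moves":{"type":"array"}},"required":["moves"]}

```bash
ls; mkdir -p pics; cat > h.py <<'E'
import numpy as np, cv2, json
from scipy.spatial.transform import Rotation as R
from plant import robot
def cam(name, st=None):
    m=robot.camera_model(name); K=np.array(m["K"]); k1=m["k1"]
    if "hand_eye" in m:
        H=np.array(m["hand_eye"]); T=np.eye(4); T[:3,:3]=R.from_quat(st["eef_rot"]).as_matrix(); T[:3,3]=st["eef_pos"]
        T=T@H
    else:
        T=np.eye(4); a=np.array(m["attitude"]); T[:3,:3]=a if a.shape==(3,3) else R.from_quat(a).as_matrix(); T[:3,3]=m["origin"]
    return K,k1,T
def rays(px,c):
    K,k1,T=c
    p=cv2.undistortPoints(np.array(px,float).reshape(-1,1,2),K,np.array([k1,0,0,0.])).reshape(-1,2)
    d=np.c_[p[:,0],-p[:,1],-np.ones(len(p))]@T[:3,:3].T
    return T[:3,3],d
def onplane(px,c,z):
    o,d=rays(px,c); return o+d*((z-o[2])/d[:,2])[:,None]
def proj(P,c):
    K,k1,T=c
    p=(np.array(P,float).reshape(-1,3)-T[:3,3])@T[:3,:3]
    s=np.c_[p[:,0],-p[:,1]]/(-p[:,2:3]); s=s*(1+k1*(s**2).sum(1,keepdims=True))
    return s@K[:2,:2].T+K[:2,2]
def snap(name,fn):
    st=robot.read_state(); im=robot.read_camera(name); cv2.imwrite("pics/"+fn+".png",im[:,:,::-1])
    json.dump({k:np.array(st[k]).tolist() for k in st},open("pics/"+fn+".json","w")); return st,im
def load(fn,name):
    return cv2.imread("pics/"+fn+".png"),cam(name,json.load(open("pics/"+fn+".json")))
E
python3 - <<'E'
from h import *
for n in ["top","side","wrist"]:
    snap(n,n+"0"); print(n,robot.camera_model(n))
s=robot.read_state(); print(s)
E
```

```text
pics
top {'K': array([[370.86124271,   0.        , 251.95948092],
       [  0.        , 370.86124271, 189.16032977],
       [  0.        ,   0.        ,   1.        ]]), 'k1': -0.10286744080984743, 'origin': array([ 0.41331174, -0.0625407 ,  1.17048344]), 'attitude': array([ 0.03550473, -0.05695824, -0.69807677,  0.71287025])}
side {'K': array([[413.70709176,   0.        , 259.19370355],
       [  0.        , 413.70709176, 193.0830278 ],
       [  0.        ,   0.        ,   1.        ]]), 'k1': 0.0041298381103541, 'origin': array([ 0.19862393, -0.73362538,  0.99303999]), 'attitude': array([ 0.33125293, -0.07927918, -0.22546172,  0.91277233])}
wrist {'K': array([[283.34051761,   0.        , 256.98037026],
       [  0.        , 283.34051761, 186.30688884],
       [  0.        ,   0.        ,   1.        ]]), 'k1': -0.06063477654373755, 'hand_eye': array([[ 9.99999293e-01,  5.31791642e-04,  1.06334699e-03,
        -1.98849344e-04],
       [ 8.57950824e-04,  2.96389141e-01, -9.55066878e-01,
        -1.25184046e-01],
       [-8.23061083e-04,  9.55067115e-01,  2.96388475e-01,
         7.59605811e-02],
       [ 0.00000000e+00,  0.00000000e+00,  0.00000000e+00,
         1.00000000e+00]])}
{'clock': 0.15, 'q': array([ 9.68899343e-01,  1.58916757e-01,  1.59792660e+00,  4.71207831e-06,
        1.38618016e+00, -2.10120060e-01]), 'qvel': array([ 0.00015525, -0.00195304, -0.00394167,  0.00116873, -0.00159312,
        0.0013429 ]), 'effort': array([-5.16200544e-04, -3.96376884e+01, -3.31785464e+01, -3.04275909e-04,
        5.41602654e-03,  4.85816554e-05]), 'eef_pos': array([0.21933512, 0.53106215, 0.24754425]), 'eef_rot': array([ 0.58794246,  0.39264765, -0.39358869, -0.58757079]), 'contact_force': array([ 0.0021389 ,  0.25234444, -0.21452432]), 'wrist_torque': array([-0.00486884,  0.04643015,  0.00387338]), 'grip_width': 0.08493305080889064}
```

View pics/top0.png

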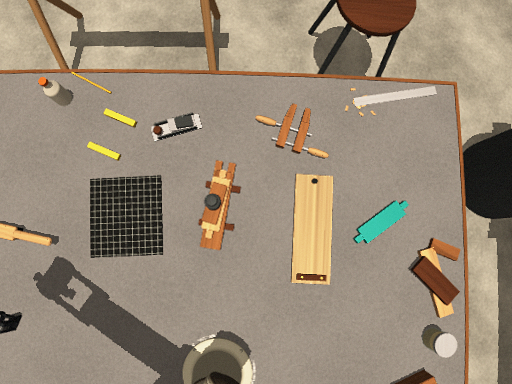

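View pics/side0.png

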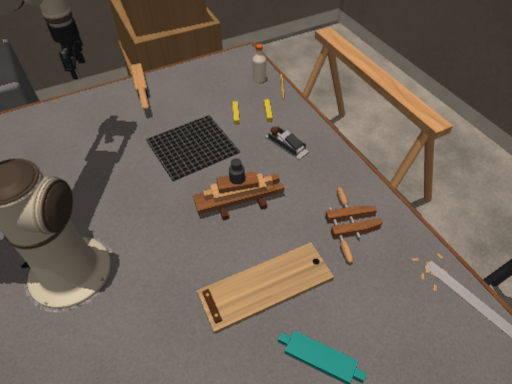

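```bash
python3 - <<'E'
from h import *
s=robot.read_state(); np.set_printoptions(precision=3,suppress=True); print(R.from_quat(s["eef_rot"]).as_matrix())
E
```

```text
[[ 0.382 -0.001 -0.924]
 [ 0.924 -0.001  0.382]
 [-0.001 -1.     0.   ]]
```

```bash
python3 - <<'E'
from h import *
a=cv2.imread("pics/top0.png")[150:260,170:270]; b=cv2.imread("pics/side0.png")[145:235,180:300]
cv2.imwrite("pics/crop1.png",np.hstack([cv2.resize(a,(500,550),interpolation=cv2.INTER_CUBIC)]))
cv2.imwrite("pics/crop2.png",cv2.resize(b,None,fx=6,fy=6,interpolation=cv2.INTER_CUBIC))
E
```

```text
(no output)
```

View pics/crop1.png

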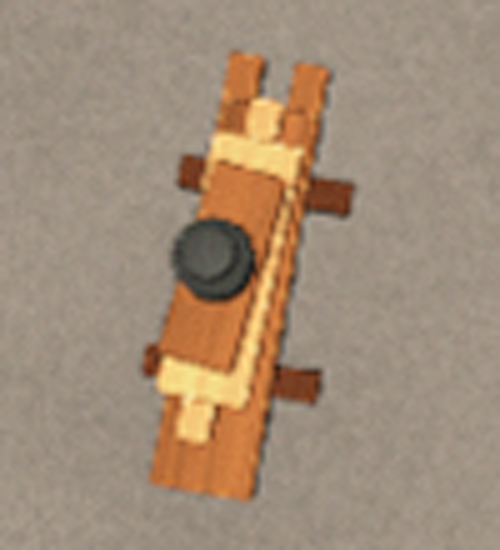

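View pics/crop2.png

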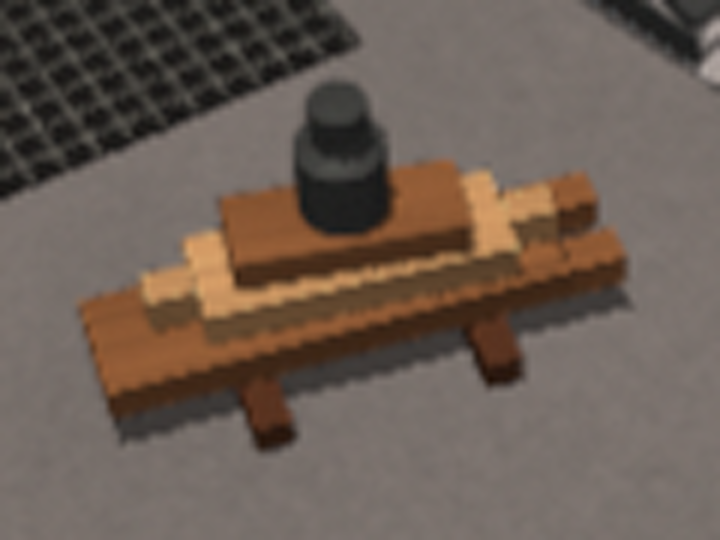

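```bash
cat > m0.py <<'E'
from h import *
np.set_printoptions(precision=1,suppress=True)
im,c=load("top0","top"); P=lambda l,z:onplane(np.array(l,float)/5+[170-.4,150-.4],c,z)*1000
def rep(n,q,L,W):
    # q: near-left, near-right, far-right, far-left
    ctr=q.mean(0); ax=(q[2]+q[3]-q[0]-q[1])/2; print(n,ctr,"yaw",np.degrees(np.arctan2(ax[1],ax[0])),"len",np.linalg.norm(ax),L,"wid",np.linalg.norm((q[0]+q[3]-q[1]-q[2])/2),W)
rep("stile",P([(152,483),(250,498),(328,68),(230,52)],.042),270,62)
rep("rail",P([(157,390),(240,405),(301,150),(214,133)],.064),160,54)
rep("strip",P([(160,358),(238,372),(285,183),(219,163)],.086),120,46)
print("weight top",P([(208,255)],.160))
print("bearer outer: right ends far, near; left ends", P([(353,197),(320,385),(181,170),(145,360)],.020))
hsv=cv2.cvtColor(im,cv2.COLOR_BGR2HSV)
# planing board
m=cv2.inRange(hsv,(10,60,120),(28,255,255)); m[:,:285]=0;m[:,340:]=0;m[:165]=0;m[295:]=0
ct=max(cv2.findContours(m,0,2)[0],key=cv2.contourArea); q=cv2.boxPoints(cv2.minAreaRect(ct)); print(q); 
print(onplane(q,c,.018)*1000)
m=cv2.inRange(hsv,(0,0,0),(180,255,50)); m[:,:80]=0;m[:,175:]=0;m[:165]=0;m[265:]=0
ct=cv2.convexHull(np.vstack([k for k in cv2.findContours(m,0,2)[0] if cv2.contourArea(k)>5])); q=cv2.boxPoints(cv2.minAreaRect(ct)); print(q)
print(onplane(q,c,.003)*1000)
b=cv2.resize(im[165:295,280:345],None,fx=5,fy=5,interpolation=cv2.INTER_CUBIC);
a=cv2.resize(im[160:270,80:180],None,fx=4,fy=4,interpolation=cv2.INTER_CUBIC);cv2.imwrite("pics/pb.png",cv2.resize(b,(300,600)));cv2.imwrite("pics/mt.png",a)
E
python3 m0.py
```

```text
stile [514.    8.3  42. ] yaw -8.51361497205748 len 267.7017487618417 270 wid 60.627465755167236 62
rail [514.2  14.2  64. ] yaw -11.16935076354185 len 157.4559842772448 160 wid 51.81472591015015 54
strip [512.2  14.2  86. ] yaw -13.61287639777356 len 116.92981683927492 120 wid 43.42063120959261 46
weight top [[512.6  18.8 160. ]]
bearer outer: right ends far, near; left ends [[564.8 -59.3  20. ]
 [447.2 -41.6  20. ]
 [579.4  48.7  20. ]
 [460.3  66.9  20. ]]
[[290.9 282.9]
 [295.  172.8]
 [334.1 174.2]
 [329.9 284.4]]
[[ 278.1 -221.    18. ]
 [ 620.9 -231.7   18. ]
 [ 619.4 -357.4   18. ]
 [ 274.4 -342.5   18. ]]
[[ 88.9 179.3]
 [160.9 177.6]
 [162.7 252.6]
 [ 90.6 254.3]]
[[587.2 427.6   3. ]
 [597.7 194.1   3. ]
 [361.8 177.5   3. ]
 [349.7 405.5   3. ]]
```

View pics/pb.png

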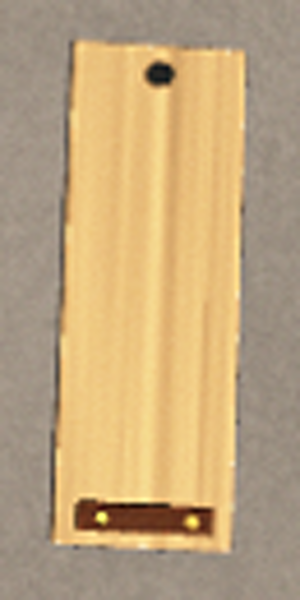

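```bash
python3 - <<'E'
from h import *
im,c=load("side0","side"); cv2.imwrite("pics/pbs.png",cv2.resize(im[240:330,190:340],None,fx=5,fy=5,interpolation=cv2.INTER_CUBIC))
E
```

```text
(no output)
```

View pics/pbs.png

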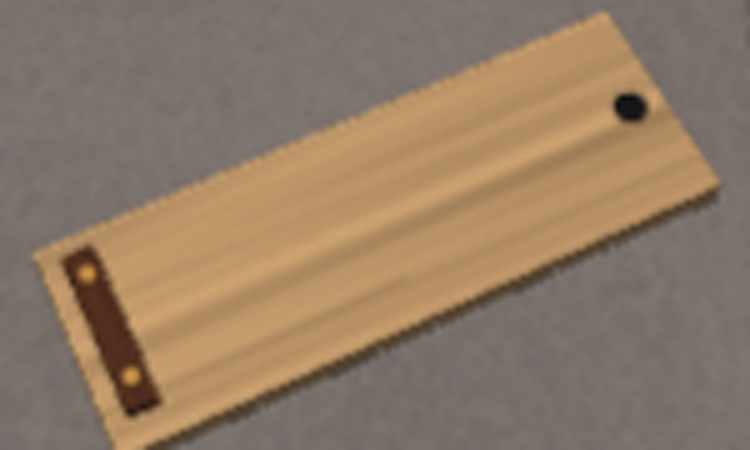

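```bash
cat > go.py <<'E'
import sys
from h import *
def go(x,y,z,yaw):
    s=robot.read_state(); Rm=R.from_quat(s["eef_rot"]); p=np.array(s["eef_pos"])*1000
    a=np.radians(yaw); X=np.array([np.cos(a),np.sin(a),0]); Y=np.array([0,0,-1.]); Rt=np.column_stack([X,Y,np.cross(X,Y)])
    d=Rm.inv().apply(np.array([x,y,z])-p); rv=np.degrees((Rm.inv()*R.from_matrix(Rt)).as_rotvec())
    print("t %.2f pos %s yaw %.2f w %.1f F %s"%(s["clock"],p.round(1),np.degrees(np.arctan2(Rm.as_matrix()[1,0],Rm.as_matrix()[0,0])),s["grip_width"]*1000,np.round(s["contact_force"],1)))
    print("-> shift",d.round(1),"rot",rv.round(2),"|d| %.0f"%np.linalg.norm(d))
if __name__=="__main__": go(*map(float,sys.argv[1:5]))
E
python3 go.py 513 17 300 80
```

```text
t 0.15 pos [219.3 531.1 247.5] yaw 67.55 w 84.9 F [ 0.   0.3 -0.2]
-> shift [-363.1  -52.1 -467.7] rot [ -0.03 -12.45  -0.08] |d| 594
```

Call:
jog_arm(
  moves=[
    [-363,-52,-468,0,-12.5,0,85],
    [-363,-52,-468,0,-12.5,0,85],
    [-363,-52,-468,0,-12.5,0,85],
    [-363,-52,-468,0,-12.5,0,85],
    [-363,-52,-468,0,-12.5,0,85],
    [-363,-52,-468,0,-12.5,0,85],
    [-363,-52,-468,0,-12.5,0,85],
    [-363,-52,-468,0,-12.5,0,85],
    [-363,-52,-468,0,-12.5,0,85],
    [-363,-52,-468,0,-12.5,0,85],
  ],
)

```text
clock: 1.15
eef_pos: [0.4659, 0.0995, 0.2919]
eef_rot: [-0.542, -0.455, 0.455, 0.542]
contact_force: [0.7, 0.9, 0.3]
grip_width: 0.085
```

```bash
python3 go.py 513 17 300 80
```

```text
t 1.15 pos [465.9  99.5 291.9] yaw 80.04 w 85.0 F [0.7 0.9 0.3]
-> shift [-73.1  -8.1 -60.7] rot [0.01 0.04 0.01] |d| 95
```

Call:
jog_arm(
  moves=[
    [-73,-8,-61,0,0,0,85],
    [-73,-8,-61,0,0,0,85],
    [-73,-8,-61,0,0,0,85],
    [-73,-8,-61,0,0,0,85],
  ],
)

```text
clock: 1.55
eef_pos: [0.5128, 0.0185, 0.2993]
eef_rot: [-0.541, -0.454, 0.454, 0.542]
contact_force: [0.3, -0.2, -0.5]
grip_width: 0.0848
```

```bash
python3 -c "
from h import *
snap('wrist','w1')"; python3 go.py 513 17 300 80
```

```text
t 1.60 pos [512.4  19.4 299.3] yaw 80.04 w 84.5 F [-0.3 -0.4  0.1]
-> shift [-2.3 -0.7 -1. ] rot [-0.08  0.04  0.03] |d| 3
```

View pics/w1.png

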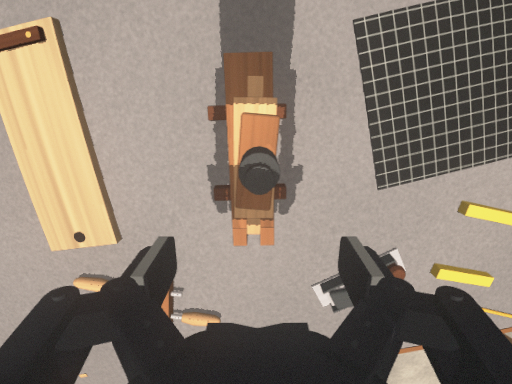

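```bash
python3 - <<'E'
from h import *
np.set_printoptions(precision=1,suppress=True)
im,c=load("w1","wrist")
cv2.imwrite("pics/w1c.png",cv2.resize(im[40:260,195:325],None,fx=4,fy=4,interpolation=cv2.INTER_CUBIC)[:880:1][::1])
cv2.imwrite("pics/w1c.png",cv2.resize(im[100:250,195:325],None,fx=4,fy=4,interpolation=cv2.INTER_CUBIC))
for p in [(512.6,18.8,160),(512.6,18.8,128),(512.6,18.8,86)]: print(proj(np.array(p)/1000,c))
E
```

```text
[[257.6 180.3]]
[[257.6 172.2]]
[[257.5 163.7]]
```

View pics/w1c.png

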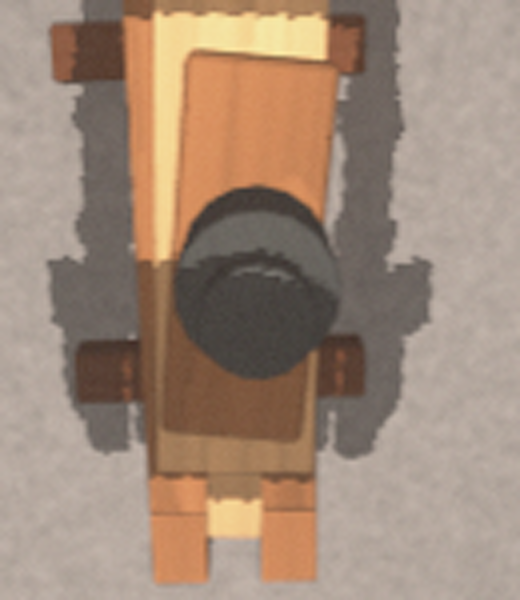

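```bash
python3 - <<'E'
from h import *
np.set_printoptions(precision=1,suppress=True)
im,c=load("w1","wrist"); P=lambda l,z:onplane(np.array(l,float)/4+[195-.4,100-.4],c,z)*1000
print("knob",P([(258,320)],.160),"body",P([(178,275),(340,275)],.128),P([(178,275),(340,275)],.128).mean(0))
def rep(n,q):
    ctr=q.mean(0); ax=(q[2]+q[3]-q[0]-q[1])/2; print(n,ctr,"yaw",np.degrees(np.arctan2(ax[1],ax[0])),"len",np.linalg.norm(ax),"wid",np.linalg.norm((q[0]+q[3]-q[1]-q[2])/2))
rep("strip",P([(187,50),(338,65),(300,441),(163,432)],.086))
E
python3 go.py 513 17.5 151 80
```

```text
knob [[512.1  20.3 160. ]] body [[504.9  -0.  128. ]
 [512.6  42.9 128. ]] [508.7  21.4 128. ]
strip [512.2  17.2  86. ] yaw -14.73670468296981 len 118.58785823491142 wid 44.08845045711055
t 1.60 pos [512.4  19.4 299.3] yaw 80.04 w 84.5 F [-0.3 -0.4  0.1]
-> shift [ -1.8 148.3  -1.1] rot [-0.08  0.04  0.03] |d| 148
```

Call:
jog_arm(
  moves=[
    [0,40,0,0,0,0,60],
    [0,80,0,0,0,0,60],
    [0,110,0,0,0,0,60],
    [0,130,0,0,0,0,60],
    [0,140,0,0,0,0,60],
    [0,148,0,0,0,0,60],
    [0,148,0,0,0,0,60],
    [0,148,0,0,0,0,60],
  ],
)

```text
clock: 2.4
eef_pos: [0.5135, 0.0192, 0.1529]
eef_rot: [0.542, 0.455, -0.454, -0.541]
contact_force: [0.2, 0.2, 0.1]
grip_width: 0.0597
```

```bash
python3 -c "
from h import *
snap('wrist','w2')"; python3 go.py 513 19 150 80
```

```text
t 2.45 pos [513.7  19.  153.1] yaw 80.07 w 59.7 F [ 0.3  0.1 -0.5]
-> shift [-0.2  3.1  0.7] rot [ 0.13  0.07 -0.  ] |d| 3
```

View pics/w2.png

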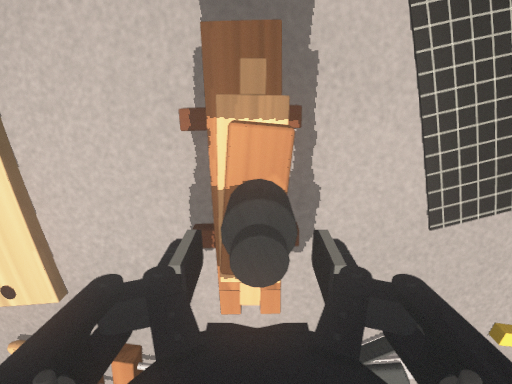

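Call:
jog_arm(
  moves=[
    [0,3,0,0,0,0,50],
    [0,3,0,0,0,0,20],
    [0,3,0,0,0,0,20],
    [0,3,0,0,0,0,20],
    [0,3,0,0,0,0,20],
    [0,3,0,0,0,0,20],
  ],
)

```text
clock: 3.05
eef_pos: [0.5131, 0.0192, 0.1492]
eef_rot: [0.542, 0.455, -0.454, -0.541]
contact_force: [-0.2, 2.8, 4.1]
grip_width: 0.0281
```

Call:
jog_arm(
  moves=[
    [0,-10,0,0,0,0,20],
    [0,-30,0,0,0,0,20],
    [0,-60,0,0,0,0,20],
    [0,-90,0,0,0,0,20],
    [0,-90,0,0,0,0,20],
  ],
)

```text
clock: 3.55
eef_pos: [0.515, 0.0184, 0.2428]
eef_rot: [0.544, 0.456, -0.453, -0.539]
contact_force: [1.4, -0.3, -5.3]
grip_width: 0.0278
```

```bash
python3 -c "
from h import *
snap('wrist','w3');snap('top','t3')"; python3 go.py 513 19 240 80
```

```text
t 3.65 pos [512.3  18.9 237.7] yaw 80.05 w 27.7 F [-0.9 -0.  -6.7]
-> shift [ 0.2 -2.3 -0.7] rot [-0.07  0.05 -0.02] |d| 2
```

View pics/w3.png

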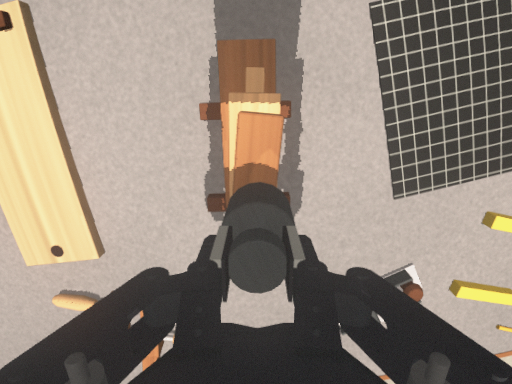

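View pics/mt.png

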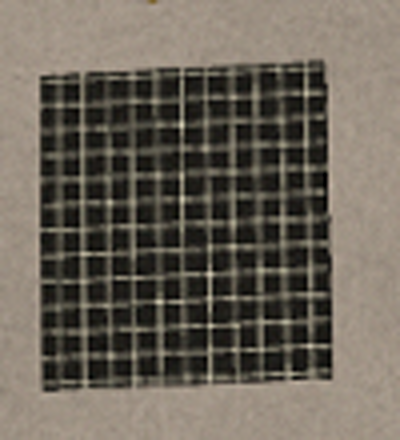

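```bash
python3 - <<'E'
from h import *
np.set_printoptions(precision=1,suppress=True)
im,c=load("top0","top")
q=onplane(np.array([(40,75),(324,62),(331,378),(44,389)])/4+[79.6,159.6],c,.003)*1000; print(q,q.mean(0), [np.linalg.norm(q[i]-q[i-1]) for i in range(4)])
E
```

```text
[[590.4 425.4   3. ]
 [605.9 195.6   3. ]
 [357.3 178.3   3. ]
 [341.8 405.1   3. ]] [473.8 301.1   3. ] [np.float64(249.3462897956172), np.float64(230.35515322098698), np.float64(249.18303009015435), np.float64(227.28387748967177)]
```

```bash
python3 go.py 553 387 140 85
```

```text
t 3.65 pos [512.3  18.9 237.7] yaw 80.05 w 27.7 F [-0.9 -0.  -6.7]
-> shift [369.6  97.6  23.4] rot [-0.07 -4.95 -0.02] |d| 383
```

Call:
jog_arm(
  moves=[
    [30,0,2,0,-1,0,20],
    [70,0,4,0,-2,0,20],
    [120,0,8,0,-3,0,20],
    [170,0,12,0,-4,0,20],
    [220,20,16,0,-5,0,20],
    [270,40,20,0,-5,0,20],
    [310,60,22,0,-5,0,20],
    [350,80,23,0,-5,0,20],
    [370,98,23,0,-5,0,20],
    [370,98,23,0,-5,0,20],
  ],
)

```text
clock: 4.65
eef_pos: [0.5495, 0.3883, 0.1326]
eef_rot: [-0.519, -0.475, 0.483, 0.522]
contact_force: [-1.0, -1.2, -6.5]
grip_width: 0.0279
```

```bash
python3 -c "
from h import *
snap('top','t4');snap('side','s4')"; python3 go.py 553 387 67 85
```

```text
t 4.75 pos [552.2 386.4 137.1] yaw 85.10 w 28.0 F [ 0.2  0.4 -5.7]
-> shift [ 0.9 70.1 -1.2] rot [-0.3   0.1  -0.22] |d| 70
```

View pics/s4.png

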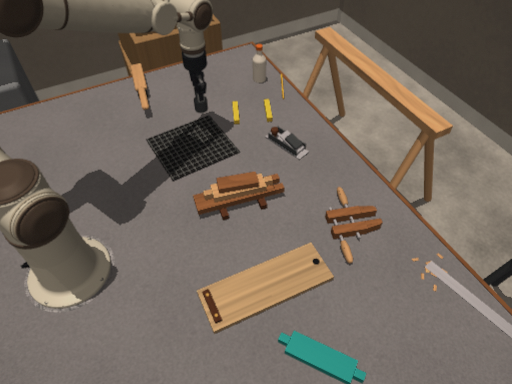

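View pics/t4.png

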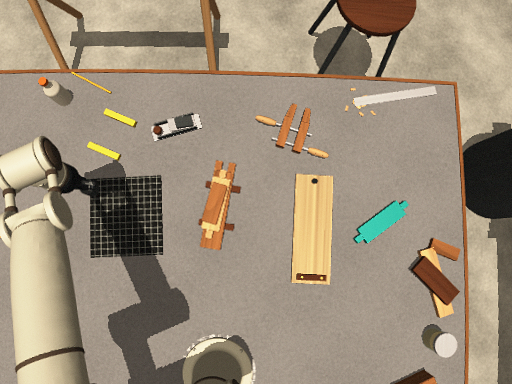

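Call:
jog_arm(
  moves=[
    [0,25,0,0,0,0,20],
    [0,45,0,0,0,0,20],
    [0,55,0,0,0,0,20],
    [0,62,0,0,0,0,20],
    [0,66,0,0,0,0,20],
    [0,66,0,0,0,0,20],
    [0,68,0,0,0,0,20],
    [0,68,0,0,0,0,20],
  ],
)

```text
clock: 5.55
eef_pos: [0.5545, 0.3876, 0.0735]
eef_rot: [0.521, 0.478, -0.478, -0.521]
contact_force: [-0.5, 0.4, -5.2]
grip_width: 0.0278
```

```bash
python3 go.py 553 387 67 85
```

```text
t 5.55 pos [554.5 387.6  73.5] yaw 85.05 w 27.8 F [-0.5  0.4 -5.2]
-> shift [-0.7  6.5  1.4] rot [0.06 0.05 0.03] |d| 7
```

Call:
jog_arm(
  moves=[
    [0,0,0,0,0,0,20],
    [0,1,0,0,0,0,20],
    [0,2,0,0,0,0,20],
    [0,3,0,0,0,0,20],
  ],
)

```text
clock: 5.95
eef_pos: [0.5541, 0.3875, 0.0697]
eef_rot: [-0.521, -0.478, 0.478, 0.521]
contact_force: [-0.7, -0.5, -4.7]
grip_width: 0.0275
```

```bash
python3 go.py 553 387 67 85
```

```text
t 5.95 pos [554.1 387.5  69.7] yaw 85.06 w 27.5 F [-0.7 -0.5 -4.7]
-> shift [-0.5  2.7  1. ] rot [-0.    0.06 -0.  ] |d| 3
```

Call:
jog_arm(
  moves=[
    [0,1,0,0,0,0,20],
    [0,2,0,0,0,0,20],
    [0,2,0,0,0,0,20],
    [0,3,0,0,0,0,20],
    [0,3,0,0,0,0,20],
  ],
)

```text
clock: 6.45
eef_pos: [0.554, 0.3874, 0.0666]
eef_rot: [-0.521, -0.478, 0.478, 0.521]
contact_force: [-0.5, 0.5, -6.1]
grip_width: 0.0277
```

Call:
jog_arm(
  moves=[
    [0,1,0,0,0,0,20],
    [0,1,0,0,0,0,20],
    [0,2,0,0,0,0,20],
    [0,2,0,0,0,0,20],
  ],
)

```text
clock: 6.85
eef_pos: [0.5548, 0.3877, 0.0663]
eef_rot: [0.521, 0.478, -0.477, -0.521]
contact_force: [-3.4, -0.9, 5.0]
grip_width: 0.0274
```

Call:
jog_arm(
  moves=[
    [0,0,0,0,0,0,34],
    [0,0,0,0,0,0,45],
    [0,0,0,0,0,0,60],
    [0,0,0,0,0,0,70],
    [0,-20,0,0,0,0,70],
    [0,-60,0,0,0,0,70],
    [0,-110,0,0,0,0,70],
    [0,-150,0,0,0,0,70],
    [0,-150,0,0,0,0,70],
  ],
)

```text
clock: 7.75
eef_pos: [0.5578, 0.3892, 0.2237]
eef_rot: [0.523, 0.483, -0.473, -0.52]
contact_force: [0.0, 0.3, -0.1]
grip_width: 0.0702
```

```bash
python3 -c "
from h import *
snap('wrist','w5')"; python3 go.py 512 18 230 76
```

```text
t 7.80 pos [556.2 388.4 219.6] yaw 85.05 w 69.8 F [-0.8 -0.4 -0.5]
-> shift [-372.8  -12.1   12. ] rot [0.41 9.05 0.28] |d| 373
```

View pics/w5.png

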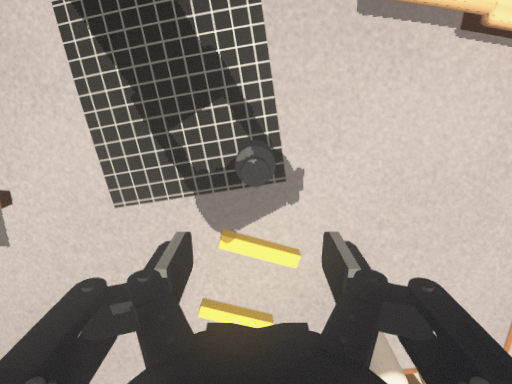

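Call:
jog_arm(
  moves=[
    [-40,-12,2,0,1,0,80],
    [-90,-12,4,0,2,0,80],
    [-140,-12,5,0,4,0,80],
    [-190,-12,6,0,6,0,80],
    [-240,-12,8,0,8,0,80],
    [-290,-12,10,0,9,0,80],
    [-340,-12,12,0,9,0,80],
    [-373,-12,12,0,9,0,80],
    [-373,-12,12,0,9,0,80],
    [-373,-12,12,0,9,0,80],
  ],
)

```text
clock: 8.8
eef_pos: [0.5093, 0.0168, 0.2254]
eef_rot: [-0.557, -0.435, 0.436, 0.558]
contact_force: [0.7, 0.5, -0.2]
grip_width: 0.0799
```

```bash
python3 -c "
from h import *
snap('wrist','w6')
im,c=load('w6','wrist')
cv2.imwrite('pics/w6c.png',cv2.resize(im[20:260,160:360],None,fx=2.5,fy=2.5,interpolation=cv2.INTER_CUBIC))"; python3 go.py 512 16 230 76
```

```text
t 8.85 pos [509.4  17.5 225.6] yaw 76.04 w 79.8 F [ 0.6  0.  -0.2]
-> shift [-0.9 -4.4 -2.8] rot [-0.12  0.04  0.03] |d| 5
```

View pics/w6c.png

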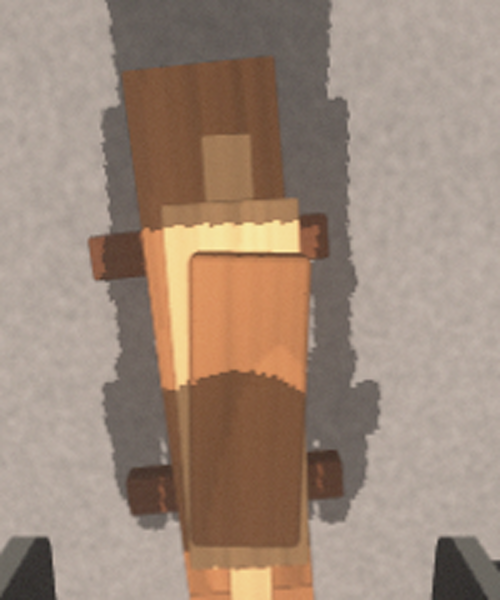

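```bash
cat >> h.py <<'E'
def rep(n,q):
    # q order: near-a, near-b, far-b, far-a (points in mm)
    ctr=q.mean(0); ax=(q[2]+q[3]-q[0]-q[1])/2; wd=(q[0]+q[3]-q[1]-q[2])/2
    print(n,ctr.round(1),"yaw %.1f"%np.degrees(np.arctan2(ax[1],ax[0])),"len %.1f wid %.1f"%(np.linalg.norm(ax),np.linalg.norm(wd)))
E
python3 - <<'E'
from h import *
im,c=load("w6","wrist"); P=lambda l,z:onplane((np.array(l,float)+.5)/2.5-.5+[160,20],c,z)*1000
rep("strip",P([(192,252),(308,256),(299,548),(191,544)],.086))
rep("stile near end",P([(124,70),(275,57),(312,590),(188,590)],.042))
rep("rail",P([(163,207),(298,199),(307,562),(190,568)],.064))
b=P([(90,236),(327,215),(342,452),(128,468)],.020); print(b.round(1))
b=P([(93,279),(327,256),(342,498),(133,514)],.020); print(b.round(1))
E
```

```text
strip [512.2  17.3  86. ] yaw -14.9 len 118.6 wid 43.7
stile near end [497.9  11.9  42. ] yaw -9.1 len 239.0 wid 61.1
rail [513.   14.1  64. ] yaw -11.4 len 157.8 wid 53.0
[[433.9 -36.7  20. ]
 [451.3  69.9  20. ]
 [564.2  53.2  20. ]
 [546.5 -52.5  20. ]]
[[452.8 -41.2  20. ]
 [469.1  66.   20. ]
 [588.6  48.1  20. ]
 [571.3 -57.3  20. ]]
```

```bash
python3 go.py 512.3 17.2 82 75.5
```

```text
t 8.85 pos [509.4  17.5 225.6] yaw 76.04 w 79.8 F [ 0.6  0.  -0.2]
-> shift [  0.3 143.6  -3.2] rot [-0.12  0.54  0.03] |d| 144
```

Call:
jog_arm(
  moves=[
    [0,40,-1,0,0.5,0,75],
    [0,80,-1,0,0.5,0,75],
    [0,110,-2,0,0.5,0,75],
    [0,125,-2,0,0.5,0,75],
    [0,132,-2,0,0.5,0,75],
    [0,132,-2,0,0.5,0,75],
    [0,132,-2,0,0.5,0,75],
    [0,132,-2,0,0.5,0,75],
  ],
)

```text
clock: 9.65
eef_pos: [0.513, 0.0165, 0.0961]
eef_rot: [0.559, 0.434, -0.433, -0.558]
contact_force: [-0.8, 0.2, 0.2]
grip_width: 0.0748
```

```bash
python3 go.py 512.3 17.2 82 75.5;  python3 -c "
from h import *
snap('wrist','w7')"
```

```text
t 9.65 pos [513.   16.5  96.1] yaw 75.58 w 74.8 F [-0.8  0.2  0.2]
-> shift [ 0.5 14.1  0.9] rot [0.15 0.08 0.01] |d| 14
```

View pics/w7.png

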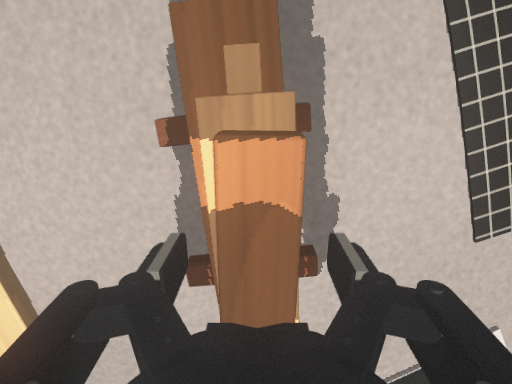

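Call:
jog_arm(
  moves=[
    [0,8,0,0,0,0,75],
    [0,13,0,0,0,0,75],
    [0,13,0,0,0,0,75],
    [0,13,0,0,0,0,55],
    [0,13,0,0,0,0,36],
    [0,13,0,0,0,0,36],
    [0,13,0,0,0,0,36],
    [0,13,0,0,0,0,36],
  ],
)

```text
clock: 10.5
eef_pos: [0.5124, 0.0163, 0.0822]
eef_rot: [0.559, 0.433, -0.433, -0.559]
contact_force: [0.6, -0.0, 2.6]
grip_width: 0.0449
```

Call:
jog_arm(
  moves=[
    [0,-10,0,0,0,0,36],
    [0,-30,0,0,0,0,36],
    [0,-60,0,0,0,0,36],
    [0,-70,0,0,0,0,36],
    [0,-70,0,0,0,0,36],
  ],
)

```text
clock: 11.0
eef_pos: [0.5131, 0.0162, 0.1536]
eef_rot: [0.56, 0.434, -0.432, -0.558]
contact_force: [-0.2, -0.3, -0.6]
grip_width: 0.0448
```

```bash
python3 go.py 432 323 140 94.3
```

```text
t 11.00 pos [513.1  16.2 153.6] yaw 75.55 w 44.8 F [-0.2 -0.3 -0.6]
-> shift [276.9  13.  155.2] rot [  0.23 -18.75  -0.03] |d| 318
```

Call:
jog_arm(
  moves=[
    [25,0,14,0,-2,0,36],
    [60,0,34,0,-5,0,36],
    [100,0,56,0,-8,0,36],
    [140,0,78,0,-11,0,36],
    [180,0,100,0,-14,0,36],
    [220,4,124,0,-17,0,36],
    [250,8,140,0,-18.7,0,36],
    [277,13,155,0,-18.7,0,36],
    [277,13,155,0,-18.7,0,36],
    [277,13,155,0,-18.7,0,36],
  ],
)

```text
clock: 12.0
eef_pos: [0.4298, 0.323, 0.1371]
eef_rot: [-0.48, -0.518, 0.52, 0.481]
contact_force: [-0.1, -0.8, -0.2]
grip_width: 0.0448
```

```bash
python3 go.py 432 323 22 94.3; python3 -c "
from h import *
snap('wrist','w8')"
```

```text
t 12.00 pos [429.8 323.  137.1] yaw 94.34 w 44.8 F [-0.1 -0.8 -0.2]
-> shift [ -0.  115.1  -2.5] rot [-0.16  0.04 -0.08] |d| 115
```

View pics/w8.png

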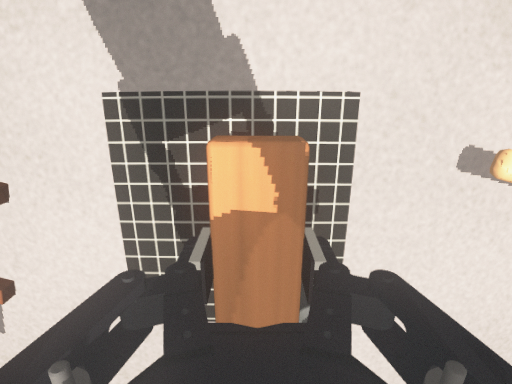

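Call:
jog_arm(
  moves=[
    [0,30,0,0,0,0,36],
    [0,60,0,0,0,0,36],
    [0,85,0,0,0,0,36],
    [0,100,0,0,0,0,36],
    [0,108,0,0,0,0,36],
    [0,112,0,0,0,0,36],
    [0,114,0,0,0,0,36],
    [0,115,0,0,0,0,36],
    [0,116,0,0,0,0,36],
  ],
)

```text
clock: 12.95
eef_pos: [0.4316, 0.3236, 0.0236]
eef_rot: [0.481, 0.519, -0.518, -0.481]
contact_force: [0.8, 0.1, 0.5]
grip_width: 0.0448
```

Call:
jog_arm(
  moves=[
    [0,1,0,0,0,0,36],
    [0,2,0,0,0,0,36],
    [0,2,0,0,0,0,36],
    [0,3,0,0,0,0,36],
    [0,3,0,0,0,0,36],
  ],
)

```text
clock: 13.45
eef_pos: [0.4312, 0.3235, 0.0212]
eef_rot: [-0.481, -0.518, 0.518, 0.481]
contact_force: [-5.1, -1.9, 11.9]
grip_width: 0.0449
```

Contact; release and lift.

Call:
jog_arm(
  moves=[
    [0,-1,0,0,0,0,50],
    [0,-1,0,0,0,0,65],
    [0,-1,0,0,0,0,65],
    [0,-10,0,0,0,0,65],
    [0,-50,0,0,0,0,70],
    [0,-100,0,0,0,0,75],
    [0,-150,0,0,0,0,75],
    [0,-190,0,0,0,0,75],
    [0,-190,0,0,0,0,75],
  ],
)

```text
clock: 14.35
eef_pos: [0.4346, 0.3251, 0.2179]
eef_rot: [0.483, 0.523, -0.514, -0.479]
contact_force: [1.1, 0.5, 0.6]
grip_width: 0.0753
```

```bash
python3 go.py 510 14 210 79; python3 -c "
from h import *
snap('wrist','w9')"
```

```text
t 14.35 pos [434.6 325.1 217.9] yaw 94.26 w 75.3 F [1.1 0.5 0.6]
-> shift [-315.8    7.1  -51.9] rot [ 0.72 15.26  0.38] |d| 320
```

View pics/w9.png

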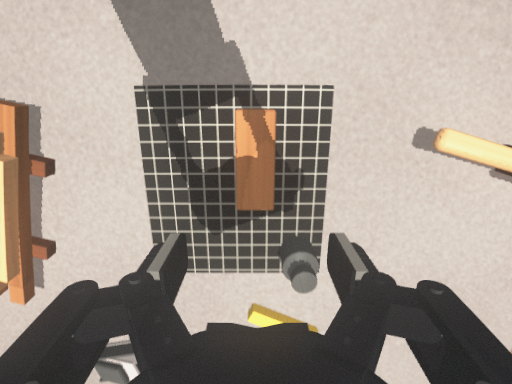

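Call:
jog_arm(
  moves=[
    [-40,5,-7,0,2,0,80],
    [-85,7,-14,0,5,0,80],
    [-130,7,-22,0,8,0,80],
    [-175,7,-30,0,11,0,80],
    [-220,7,-38,0,14,0,80],
    [-265,7,-45,0,15.2,0,80],
    [-300,7,-50,0,15.2,0,80],
    [-316,7,-52,0,15.2,0,80],
    [-316,7,-52,0,15.2,0,80],
    [-316,7,-52,0,15.2,0,80],
  ],
)

```text
clock: 15.4
eef_pos: [0.5054, 0.0123, 0.2016]
eef_rot: [-0.545, -0.449, 0.45, 0.546]
contact_force: [-0.5, -0.1, 0.3]
grip_width: 0.08
```

```bash
python3 go.py 513 14 60 79; python3 -c "
from h import *
snap('wrist','w10')
im,c=load('w10','wrist')
cv2.imwrite('pics/w10c.png',cv2.resize(im[0:260,140:370],None,fx=2.3,fy=2.3,interpolation=cv2.INTER_CUBIC))"
```

```text
t 15.40 pos [505.4  12.3 201.6] yaw 79.01 w 80.0 F [-0.5 -0.1  0.3]
-> shift [  3.  141.6  -7.5] rot [-0.14  0.01  0.03] |d| 142
```

View pics/w10c.png

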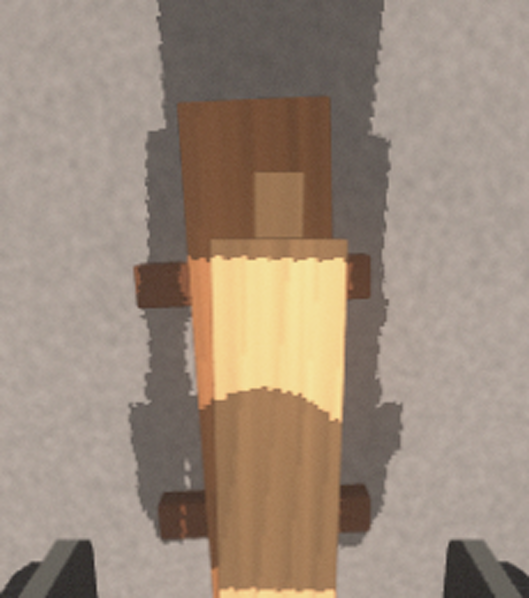

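```bash
python3 - <<'E'
from h import *
im,c=load("w10","wrist"); P=lambda l,z:onplane((np.array(l,float)+.5)/2.3-.5+[140,0],c,z)*1000
rep("rail",P([(212,241),(347,239),(337,588),(219,590)],.064))
rep("stile near end",P([(178,102),(330,97),(331,160),(182,165)],.042))
E
```

```text
rail [510.9  14.8  64. ] yaw -11.0 len 153.8 wid 53.4
stile near end [391.7  28.1  42. ] yaw -8.9 len 24.1 wid 61.2
```

Call:
jog_arm(
  moves=[
    [1,40,-4,0,0,0,78],
    [2,80,-7,0,0,0,78],
    [2,105,-7,0,0,0,78],
    [2,122,-7,0,0,0,78],
    [2,130,-7,0,0,0,78],
    [2,130,-7,0,0,0,78],
    [2,130,-7,0,0,0,78],
    [2,130,-7,0,0,0,78],
  ],
)

```text
clock: 16.25
eef_pos: [0.5145, 0.0127, 0.0741]
eef_rot: [0.546, 0.451, -0.45, -0.545]
contact_force: [0.0, -0.0, -0.0]
grip_width: 0.0777
```

```bash
python3 go.py 513 14.3 60 79
```

```text
t 16.25 pos [514.5  12.7  74.1] yaw 79.07 w 77.7 F [ 0. -0. -0.]
-> shift [ 1.3 14.1  1.8] rot [ 0.15  0.07 -0.  ] |d| 14
```

Call:
jog_arm(
  moves=[
    [1.5,8,1,0,0,0,78],
    [1.5,13,1,0,0,0,78],
    [1.5,13,1,0,0,0,78],
    [1.5,13,1,0,0,0,62],
    [1.5,13,1,0,0,0,44],
    [1.5,13,1,0,0,0,44],
    [1.5,13,1,0,0,0,44],
    [1.5,13,1,0,0,0,44],
  ],
)

```text
clock: 17.05
eef_pos: [0.5132, 0.0142, 0.0602]
eef_rot: [0.546, 0.45, -0.45, -0.545]
contact_force: [0.7, 0.2, 3.0]
grip_width: 0.0525
```

Call:
jog_arm(
  moves=[
    [0,-10,0,0,0,0,44],
    [0,-30,0,0,0,0,44],
    [0,-60,0,0,0,0,44],
    [0,-70,0,0,0,0,44],
    [0,-70,0,0,0,0,44],
  ],
)

```text
clock: 17.55
eef_pos: [0.514, 0.0141, 0.1315]
eef_rot: [0.546, 0.451, -0.449, -0.544]
contact_force: [-0.3, 0.1, -1.3]
grip_width: 0.0524
```

```bash
python3 go.py 479 229 120 94.3
```

```text
t 17.55 pos [514.   14.1 131.5] yaw 79.05 w 52.4 F [-0.3  0.1 -1.3]
-> shift [204.4  11.2  75.2] rot [  0.22 -15.25  -0.03] |d| 218
```

Call:
jog_arm(
  moves=[
    [25,0,9,0,-2,0,44],
    [55,0,20,0,-5,0,44],
    [90,0,33,0,-8,0,44],
    [125,0,46,0,-11,0,44],
    [160,4,60,0,-14,0,44],
    [190,8,70,0,-15.2,0,44],
    [204,11,75,0,-15.2,0,44],
    [204,11,75,0,-15.2,0,44],
    [204,11,75,0,-15.2,0,44],
    [204,11,75,0,-15.2,0,44],
  ],
)

```text
clock: 18.55
eef_pos: [0.4781, 0.2277, 0.1185]
eef_rot: [-0.482, -0.518, 0.518, 0.481]
contact_force: [0.4, -0.1, -1.7]
grip_width: 0.0528
```

```bash
python3 go.py 479 229 22 94.3; python3 -c "
from h import *
snap('wrist','w11')"
```

```text
t 18.55 pos [478.1 227.7 118.5] yaw 94.17 w 52.8 F [ 0.4 -0.1 -1.7]
-> shift [ 1.3 96.5 -1. ] rot [-0.02 -0.13 -0.03] |d| 97
```

View pics/w11.png

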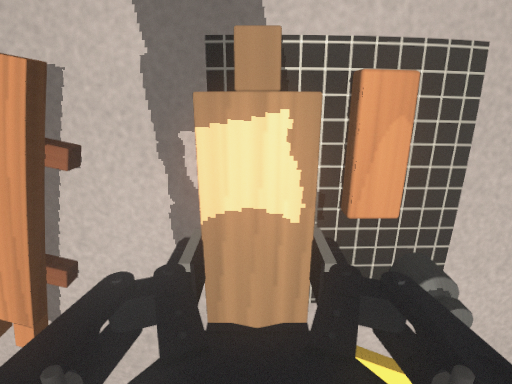

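Call:
jog_arm(
  moves=[
    [2,25,-1,0,0,0,44],
    [2,50,-1,0,0,0,44],
    [2,70,-1,0,0,0,44],
    [2,82,-1,0,0,0,44],
    [2,90,-1,0,0,0,44],
    [2,93,-1,0,0,0,44],
    [2,94,-1,0,0,0,44],
    [2,95,-1,0,0,0,44],
    [2,96,-1,0,0,0,44],
  ],
)

```text
clock: 19.5
eef_pos: [0.4794, 0.2311, 0.0235]
eef_rot: [0.481, 0.519, -0.518, -0.481]
contact_force: [-0.1, -0.4, -1.9]
grip_width: 0.0526
```

Call:
jog_arm(
  moves=[
    [0,1,0,0,0,0,44],
    [0,2,0,0,0,0,44],
    [0,2,0,0,0,0,44],
    [0,2.5,0,0,0,0,44],
    [0,2.5,0,0,0,0,44],
  ],
)

```text
clock: 20.0
eef_pos: [0.479, 0.231, 0.0212]
eef_rot: [0.481, 0.518, -0.518, -0.481]
contact_force: [-3.2, -1.1, 7.3]
grip_width: 0.053
```

Call:
jog_arm(
  moves=[
    [0,-1,0,0,0,0,60],
    [0,-1,0,0,0,0,66],
    [0,-1,0,0,0,0,66],
    [0,-10,0,0,0,0,66],
    [0,-50,0,0,0,0,70],
    [0,-100,0,0,0,0,80],
    [0,-150,0,0,0,0,80],
    [0,-190,0,0,0,0,80],
    [0,-190,0,0,0,0,80],
  ],
)

```text
clock: 20.9
eef_pos: [0.4827, 0.2319, 0.2184]
eef_rot: [0.484, 0.522, -0.514, -0.478]
contact_force: [0.8, 0.1, -0.5]
grip_width: 0.0801
```

```bash
python3 go.py 513 10 250 81.3; python3 -c "
from h import *
snap('wrist','w12')"
```

```text
t 20.90 pos [482.7 231.9 218.4] yaw 94.26 w 80.1 F [ 0.8  0.1 -0.5]
-> shift [-223.5  -31.9  -14.2] rot [ 0.79 12.96  0.21] |d| 226
```

View pics/w12.png

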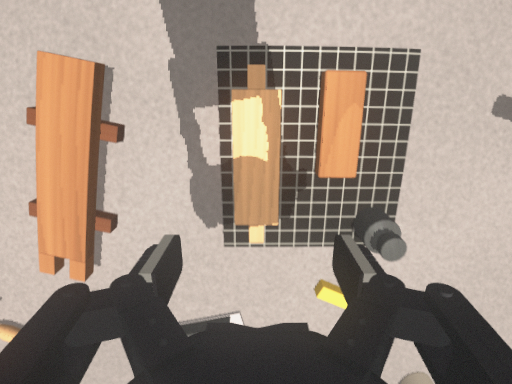

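Call:
jog_arm(
  moves=[
    [-40,-10,-3,0,2,0,85],
    [-80,-20,-5,0,5,0,85],
    [-120,-32,-8,0,8,0,85],
    [-160,-32,-10,0,11,0,85],
    [-200,-32,-13,0,13,0,85],
    [-223,-32,-14,0,13,0,85],
    [-223,-32,-14,0,13,0,85],
    [-223,-32,-14,0,13,0,85],
  ],
)

```text
clock: 21.75
eef_pos: [0.5085, 0.0098, 0.2411]
eef_rot: [-0.536, -0.46, 0.461, 0.538]
contact_force: [0.7, 0.4, 0.2]
grip_width: 0.0849
```

```bash
python3 go.py 513 10 35 81.3; python3 -c "
from h import *
snap('wrist','w13'); snap('top','t13')
im,c=load('w13','wrist')
cv2.imwrite('pics/w13c.png',cv2.resize(im[0:260,140:370],None,fx=2.3,fy=2.3,interpolation=cv2.INTER_CUBIC))"
```

```text
t 21.75 pos [508.5   9.8 241.1] yaw 81.19 w 84.9 F [0.7 0.4 0.2]
-> shift [  0.8 206.1  -4.9] rot [-0.15 -0.11  0.04] |d| 206
```

View pics/w13c.png

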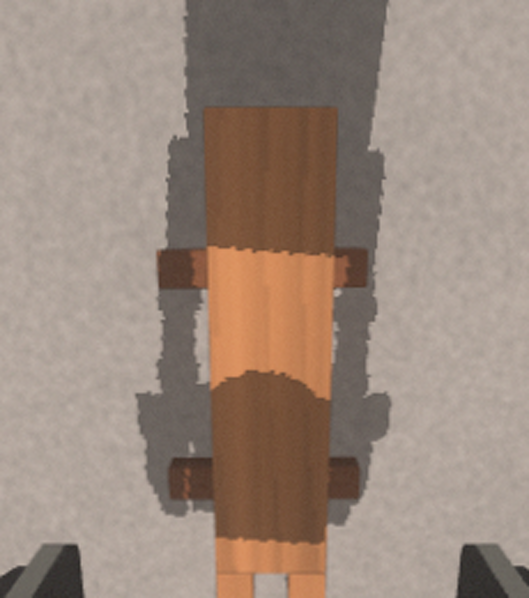

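```bash
python3 - <<'E'
from h import *
im,c=load("w13","wrist"); P=lambda l,z:onplane((np.array(l,float)+.5)/2.3-.5+[140,0],c,z)*1000
q=P([(203,107),(338,107),(325,572),(217,572)],.042); rep("stile body 240",q); n=(q[0]+q[1])/2; f=(q[2]+q[3])/2; u=(f-n)/np.linalg.norm(f-n); print("centre",n+u*135)
print(P([(271,107)],.042))
# bearers: near bar top face corners, far bar
nb=P([(158,251),(366,249),(368,287),(160,289)],.020); fb=P([(169,459),(357,457),(359,499),(171,500)],.020)
rep("nearbar",nb); rep("farbar",fb); print("bearer centre",(nb.mean(0)+fb.mean(0))/2, fb.mean(0)-nb.mean(0))
im,c=load("t13","top"); cv2.imwrite("pics/t13c.png",cv2.resize(im[150:260,180:250],None,fx=5,fy=5,interpolation=cv2.INTER_CUBIC))
E
```

```text
stile body 240 [497.3  11.7  42. ] yaw -8.8 len 238.3 wid 61.2
centre [512.97853384   9.33127478  42.        ]
[[379.68407559  30.1185276   42.        ]]
nearbar [452.4  14.6  20. ] yaw -5.9 len 19.4 wid 108.1
farbar [567.7  -3.1  20. ] yaw -6.4 len 25.4 wid 107.3
bearer centre [510.05768574   5.77493221  20.        ] [115.37673896 -17.73439149   0.        ]
```

```bash
python3 go.py 513 10 35 81.3
```

```text
t 21.85 pos [508.7  10.7 241.6] yaw 81.31 w 85.1 F [-0.2  0.5  0.4]
-> shift [-1.000e-01  2.065e+02 -4.700e+00] rot [-0.09  0.01  0.03] |d| 207
```

Call:
jog_arm(
  moves=[
    [-1,45,-3,0,0,0,85],
    [-1,90,-4,0,0,0,85],
    [-1,135,-4,0,0,0,85],
    [-1,165,-4,0,0,0,85],
    [-1,180,-4,0,0,0,85],
    [-1,190,-4,0,0,0,85],
    [-1,190,-4,0,0,0,85],
    [-1,190,-4,0,0,0,85],
    [-1,190,-4,0,0,0,85],
  ],
)

```text
clock: 22.75
eef_pos: [0.5142, 0.008, 0.0537]
eef_rot: [0.537, 0.461, -0.46, -0.536]
contact_force: [-0.4, 0.1, -0.1]
grip_width: 0.0851
```

```bash
python3 go.py 512.5 9.3 36 81.2; python3 -c "
from h import *
snap('wrist','w14')"
```

```text
t 22.75 pos [514.2   8.   53.7] yaw 81.28 w 85.1 F [-0.4  0.1 -0.1]
-> shift [ 1.1 17.7  1.9] rot [ 0.15  0.08 -0.01] |d| 18
```

View pics/w14.png

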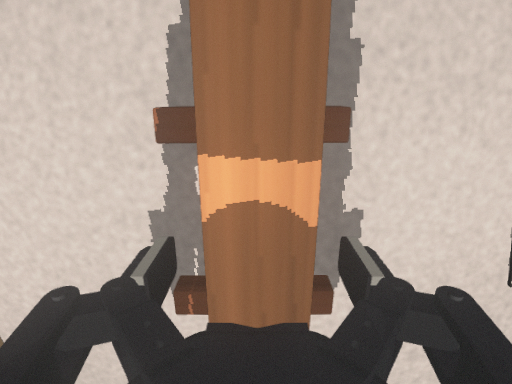

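Call:
jog_arm(
  moves=[
    [1,8,1,0,0,0,85],
    [1,14,1,0,0,0,85],
    [1,17,1,0,0,0,85],
    [1,17,1,0,0,0,85],
    [1,17,1,0,0,0,70],
    [1,17,1,0,0,0,52],
    [1,17,1,0,0,0,52],
    [1,17,1,0,0,0,52],
    [1,17,1,0,0,0,52],
  ],
)

```text
clock: 23.7
eef_pos: [0.5128, 0.009, 0.0358]
eef_rot: [0.537, 0.461, -0.46, -0.536]
contact_force: [-0.2, -0.1, 3.0]
grip_width: 0.0609
```

Call:
jog_arm(
  moves=[
    [0,-10,0,0,0,0,52],
    [0,-30,0,0,0,0,52],
    [0,-60,0,0,0,0,52],
    [0,-80,0,0,0,0,52],
    [0,-80,0,0,0,0,52],
    [0,-80,0,0,0,0,52],
  ],
)

```text
clock: 24.3
eef_pos: [0.5117, 0.0092, 0.1148]
eef_rot: [-0.537, -0.46, 0.461, 0.537]
contact_force: [-0.2, 0.1, -2.8]
grip_width: 0.0606
```

```bash
python3 go.py 460 -288 115 88; python3 -c "
from h import *
snap('top','t15');snap('side','s15');snap('wrist','w15')
im,c=load('t15','top'); cv2.imwrite('pics/t15c.png',cv2.resize(im[150:300,180:350],None,fx=4,fy=4,interpolation=cv2.INTER_CUBIC))"
```

```text
t 24.30 pos [511.7   9.2 114.8] yaw 81.25 w 60.6 F [-0.2  0.1 -2.8]
-> shift [-3.016e+02 -2.000e-01  5.900e+00] rot [-0.04 -6.75  0.  ] |d| 302
```

View pics/t15c.png

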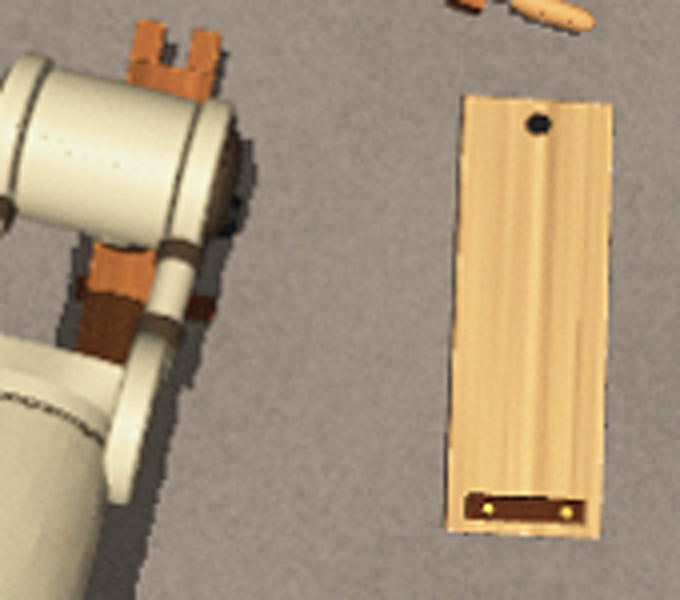

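View pics/w15.png

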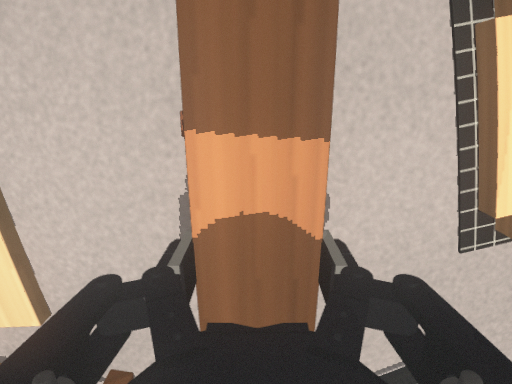

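```bash
python3 - <<'E'
from h import *
np.set_printoptions(precision=1,suppress=True)
im,c=load("t15","top"); P=lambda l,z:onplane((np.array(l,float)+.5)/4-.5+[180,150],c,z)*1000
rep("pb",P([(446,531),(599,539),(612,103),(465,95)],.018))
rep("stop",P([(465,519),(585,525),(586,500),(466,493)],.030))
print(P([(538,124)],.018))
print("inner edge mid",P([(526,496.5)],.030))
im,c=load("s15","side"); cv2.imwrite("pics/s15c.png",cv2.resize(im[230:340,185:345],None,fx=5,fy=5,interpolation=cv2.INTER_CUBIC)); 
im,c=load("s15","side");P=lambda l,z:onplane((np.array(l,float)+.5)/5-.5+[190,240],c,z)*1000
rep("pb side",P([(33,255),(113,455),(720,187),(608,11)],.018))
rep("stop side",P([(63,256),(128,415),(160,402),(92,243)],.030))
E
```

```text
pb [ 447.2 -287.5   18. ] yaw -2.1 len 340.5 wid 118.7
stop [ 298.  -281.2   30. ] yaw -1.9 len 19.3 wid 92.6
[[ 597.2 -292.9   18. ]]
inner edge mid [[ 307.6 -281.3   30. ]]
pb side [ 445. -289.   18.] yaw -2.4 len 339.9 wid 117.9
stop side [ 296.  -284.3   30. ] yaw -2.6 len 16.1 wid 92.3
```

```bash
python3 go.py 449 -288 110 87.8
```

```text
t 24.45 pos [510.8   9.4 113.5] yaw 81.25 w 60.4 F [-0.   0.2 -2.8]
-> shift [-303.3    3.5   15.8] rot [-0.2  -6.55  0.02] |d| 304
```

Call:
jog_arm(
  moves=[
    [-25,0,1,0,-1,0,52],
    [-60,0,3,0,-2,0,52],
    [-100,0,5,0,-3,0,52],
    [-140,0,7,0,-4,0,52],
    [-180,0,9,0,-5,0,52],
    [-220,0,12,0,-6,0,52],
    [-260,0,14,0,-6.5,0,52],
    [-290,0,15,0,-6.5,0,52],
    [-303,2,16,0,-6.5,0,52],
    [-303,2,16,0,-6.5,0,52],
  ],
)

```text
clock: 25.45
eef_pos: [0.4494, -0.2885, 0.112]
eef_rot: [-0.509, -0.489, 0.489, 0.511]
contact_force: [0.1, 0.7, -2.5]
grip_width: 0.0605
```

Call:
jog_arm(
  moves=[
    [0,0,0,0,0,0,52],
    [0,0,0,0,0,0,52],
  ],
)

```text
clock: 25.65
eef_pos: [0.4504, -0.2862, 0.1128]
eef_rot: [-0.509, -0.491, 0.49, 0.51]
contact_force: [0.7, -0.0, -2.7]
grip_width: 0.0608
```

```bash
python3 go.py 449 -288 40 87.8; python3 -c "
from h import *
snap('side','s16');snap('top','t16')
im,c=load('s16','side'); cv2.imwrite('pics/s16c.png',cv2.resize(im[180:340,185:345],None,fx=4,fy=4,interpolation=cv2.INTER_CUBIC))"
```

```text
t 25.65 pos [ 450.4 -286.2  112.8] yaw 87.84 w 60.8 F [ 0.7 -0.  -2.7]
-> shift [-1.9 72.8  1.3] rot [-0.05  0.04  0.08] |d| 73
```

View pics/s16c.png

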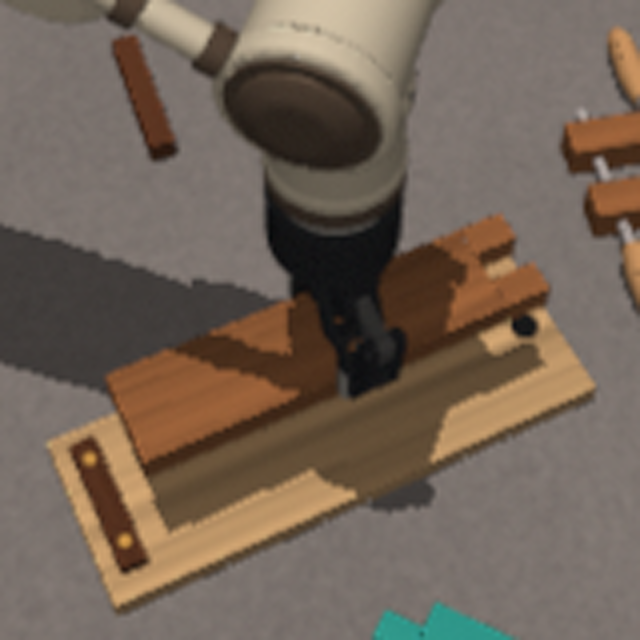

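Call:
jog_arm(
  moves=[
    [-1.5,20,0,0,0,0,52],
    [-1.5,40,0,0,0,0,52],
    [-1.5,55,0,0,0,0,52],
    [-1.5,65,0,0,0,0,52],
    [-1.5,72,0,0,0,0,52],
    [-1.5,72,0,0,0,0,52],
    [-1.5,72,0,0,0,0,52],
    [-1.5,72,0,0,0,0,52],
  ],
)

```text
clock: 26.55
eef_pos: [0.4508, -0.29, 0.0422]
eef_rot: [0.51, 0.49, -0.49, -0.509]
contact_force: [-0.5, 0.6, -2.6]
grip_width: 0.0605
```

```bash
python3 go.py 449 -288 37 87.8; python3 -c "
from h import *
snap('side','s17');snap('wrist','w17')
im,c=load('s17','side'); cv2.imwrite('pics/s17c.png',cv2.resize(im[230:340,185:345],None,fx=5,fy=5,interpolation=cv2.INTER_CUBIC))"
```

```text
t 26.55 pos [ 450.8 -290.    42.2] yaw 87.75 w 60.5 F [-0.5  0.6 -2.6]
-> shift [1.9 5.1 1.9] rot [ 0.07 -0.05 -0.07] |d| 6
```

View pics/s17c.png

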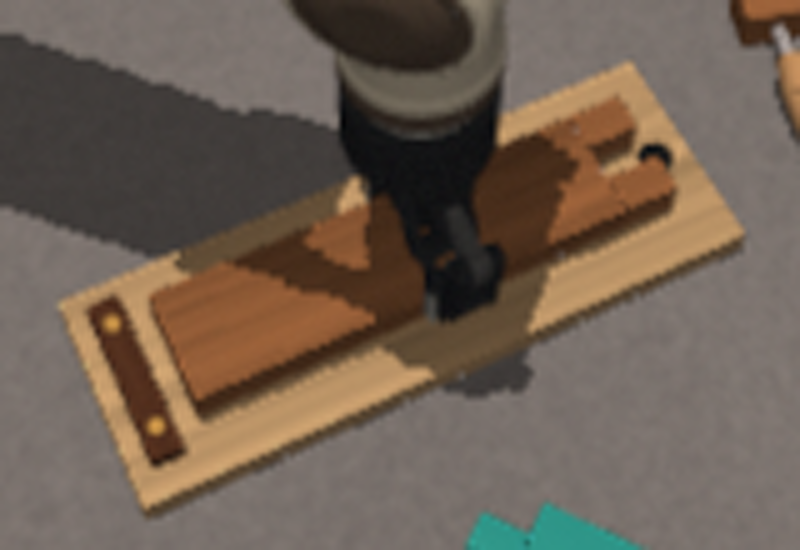

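View pics/w17.png

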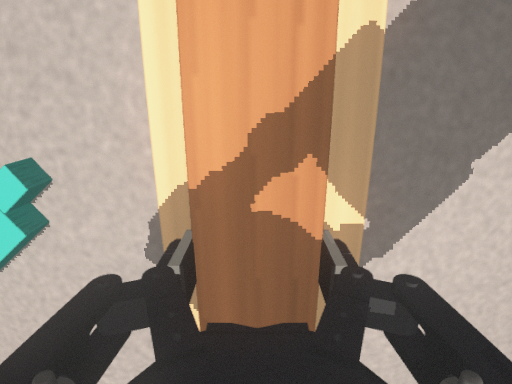

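```bash
python3 - <<'E'
from h import *
np.set_printoptions(precision=1,suppress=True)
im,c=load("s17","side");P=lambda l,z:onplane((np.array(l,float)+.5)/5-.5+[185,230],c,z)*1000
q=P([(150,298),(196,402)],.0484); print("stile end",q, q.mean(0))
print("stop inner top edge",P([(119,294),(187,454)],.030),P([(119,294),(187,454)],.030).mean(0))
print("pb",P([(58,305),(145,512),(745,236),(630,62)],.018).mean(0))
im,c=load("w17","wrist")
# edges at rows 100
for r,a in [(60,[(145,60),(181,60),(337,60),(383,60)])]:
    e=[onplane([p],c,z)[0]*1000 for p,z in zip(a,[.018,.0484,.0484,.018])]; print(np.array(e))
E
```

```text
stile end [[ 317.4 -258.    48.4]
 [ 315.1 -318.5   48.4]] [ 316.2 -288.2   48.4]
stop inner top edge [[ 306.7 -239.4   30. ]
 [ 302.5 -332.4   30. ]] [ 304.6 -285.9   30. ]
pb [ 445. -290.   18.]
[[ 353.5 -341.8   18. ]
 [ 358.6 -316.3   48.4]
 [ 361.1 -255.3   48.4]
 [ 358.1 -224.1   18. ]]
```

Call:
jog_arm(
  moves=[
    [2,3,0,0,0,0,52],
    [2,5,0,0,0,0,52],
    [2,6,0,0,0,0,52],
    [2,6,0,0,0,0,52],
    [2,6,0,0,0,0,52],
  ],
)

```text
clock: 27.15
eef_pos: [0.4503, -0.2875, 0.0352]
eef_rot: [-0.51, -0.49, 0.49, 0.51]
contact_force: [0.1, 0.3, -2.3]
grip_width: 0.0607
```

```bash
python3 go.py 449 -288 35 87.8
```

```text
t 27.15 pos [ 450.3 -287.5   35.2] yaw 87.75 w 60.7 F [ 0.1  0.3 -2.3]
-> shift [-0.6  0.2  1.3] rot [-0.   -0.05  0.  ] |d| 1
```

Call:
jog_arm(
  moves=[
    [0,0,2,0,0,0,52],
    [0,0,4,0,0,0,52],
    [0,0,6,0,0,0,52],
    [0,0,7,0,0,0,52],
    [0,0,7,0,0,0,52],
  ],
)

```text
clock: 27.65
eef_pos: [0.4431, -0.2871, 0.0353]
eef_rot: [-0.51, -0.49, 0.49, 0.51]
contact_force: [0.1, 0.4, -2.2]
grip_width: 0.0603
```

Call:
jog_arm(
  moves=[
    [0,0,1,0,0,0,52],
    [0,0,1,0,0,0,52],
  ],
)

```text
clock: 27.85
eef_pos: [0.4423, -0.2871, 0.0353]
eef_rot: [-0.51, -0.49, 0.49, 0.51]
contact_force: [0.3, -0.3, -2.1]
grip_width: 0.0606
```

Call:
jog_arm(
  moves=[
    [0,0,1,0,0,0,52],
    [0,0,1,0,0,0,52],
  ],
)

```text
clock: 28.05
eef_pos: [0.4412, -0.2871, 0.0353]
eef_rot: [-0.51, -0.49, 0.49, 0.51]
contact_force: [0.0, -0.8, -2.6]
grip_width: 0.061
```

Call:
jog_arm(
  moves=[
    [0,0,1,0,0,0,52],
    [0,0,1,0,0,0,52],
  ],
)

```text
clock: 28.25
eef_pos: [0.4402, -0.287, 0.0353]
eef_rot: [-0.51, -0.49, 0.49, 0.51]
contact_force: [-0.5, 0.7, -2.4]
grip_width: 0.0606
```

Call:
jog_arm(
  moves=[
    [0,0,1,0,0,0,52],
    [0,0,1,0,0,0,52],
  ],
)

```text
clock: 28.45
eef_pos: [0.4399, -0.2871, 0.0356]
eef_rot: [0.51, 0.49, -0.49, -0.509]
contact_force: [2.2, 1.2, -1.8]
grip_width: 0.0605
```

```bash
python3 -c "
from h import *
snap('side','s18')
im,c=load('s18','side'); cv2.imwrite('pics/s18c.png',cv2.resize(im[270:340,185:265],None,fx=8,fy=8,interpolation=cv2.INTER_CUBIC))"
```

```text
(no output)
```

View pics/s18c.png

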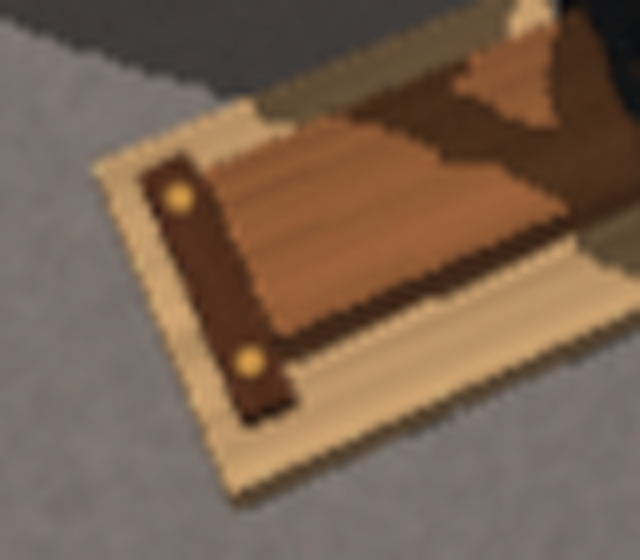

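Call:
jog_arm(
  moves=[
    [0,1,0,0,0,0,52],
    [0,1.5,0,0,0,0,52],
    [0,2,0,0,0,0,52],
    [0,2.5,0,0,0,0,52],
    [0,2.5,0,0,0,0,52],
  ],
)

```text
clock: 29.0
eef_pos: [0.4399, -0.2874, 0.0338]
eef_rot: [0.51, 0.49, -0.49, -0.509]
contact_force: [2.2, 2.0, 5.4]
grip_width: 0.0607
```

Down on the board, snug at the stop. Release.

Call:
jog_arm(
  moves=[
    [0,-1,0,0,0,0,68],
    [0,-1,0,0,0,0,78],
    [0,-1,0,0,0,0,80],
    [0,-8,0,0,0,0,80],
    [0,-40,0,0,0,0,80],
    [0,-90,0,0,0,0,80],
    [0,-140,0,0,0,0,80],
    [0,-170,0,0,0,0,80],
  ],
)

```text
clock: 29.8
eef_pos: [0.4403, -0.2881, 0.2077]
eef_rot: [0.512, 0.49, -0.49, -0.508]
contact_force: [0.9, -1.0, 0.7]
grip_width: 0.0797
```

```bash
python3 go.py 510 6 250 82; python3 -c "
from h import *
snap('wrist','w19')
im,c=load('w19','wrist'); cv2.imwrite('pics/w19c.png',cv2.resize(im[0:290,140:370],None,fx=2,fy=2,interpolation=cv2.INTER_CUBIC))"
```

```text
t 29.80 pos [ 440.3 -288.1  207.7] yaw 87.75 w 79.7 F [ 0.9 -1.   0.7]
-> shift [296.4 -43.4 -58.3] rot [ 0.24  5.75 -0.23] |d| 305
```

View pics/w19c.png

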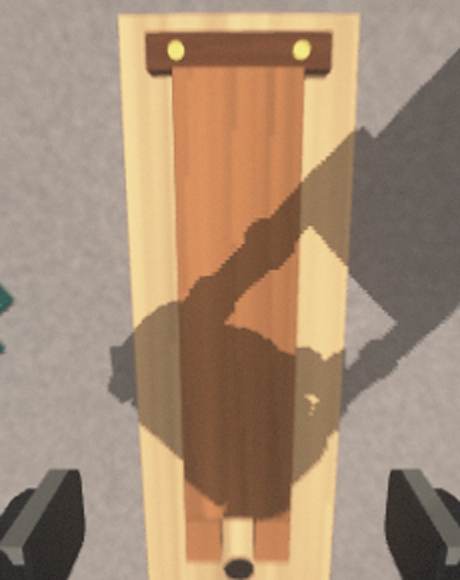

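Call:
jog_arm(
  moves=[
    [40,-15,-8,0,1,0,80],
    [85,-30,-16,0,2,0,80],
    [130,-43,-26,0,3,0,80],
    [175,-43,-35,0,4,0,80],
    [220,-43,-44,0,5,0,80],
    [260,-43,-52,0,5.7,0,80],
    [296,-43,-58,0,5.7,0,80],
    [296,-43,-58,0,5.7,0,80],
    [296,-43,-58,0,5.7,0,80],
  ],
)

```text
clock: 30.75
eef_pos: [0.5087, 0.0069, 0.2457]
eef_rot: [0.533, 0.464, -0.465, -0.533]
contact_force: [0.3, -0.3, -0.2]
grip_width: 0.08
```

```bash
python3 go.py 510 6 250 82; python3 -c "
from h import *
snap('wrist','w20')
im,c=load('w20','wrist'); cv2.imwrite('pics/w20c.png',cv2.resize(im[60:260,160:360],None,fx=3,fy=3,interpolation=cv2.INTER_CUBIC))
snap('top','t20');im,c=load('t20','top'); cv2.imwrite('pics/t20c.png',cv2.resize(im[160:260,170:270],None,fx=6,fy=6,interpolation=cv2.INTER_CUBIC))"
```

```text
t 30.75 pos [508.7   6.9 245.7] yaw 82.15 w 80.0 F [ 0.3 -0.3 -0.2]
-> shift [-0.7 -4.3 -1.4] rot [-0.03  0.15 -0.03] |d| 5
```

View pics/w20c.png

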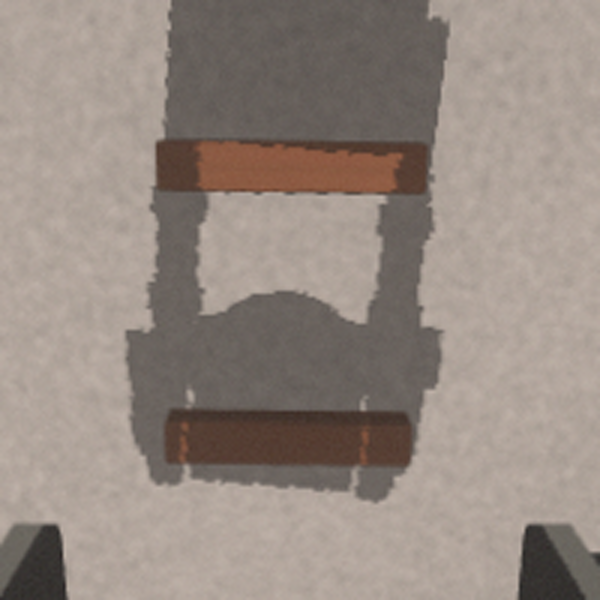

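View pics/t20c.png

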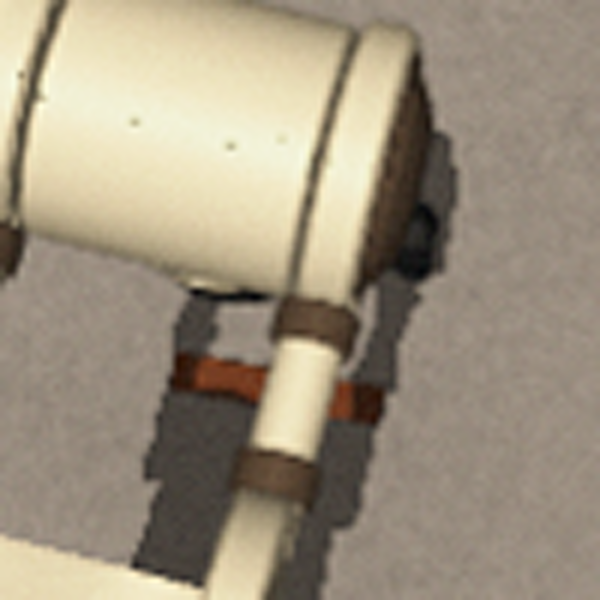

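```bash
python3 - <<'E'
from h import *
np.set_printoptions(precision=1,suppress=True)
im,c=load("w20","wrist"); P=lambda l,z:onplane((np.array(l,float)+.5)/3-.5+[160,60],c,z)*1000
a=P([(157,190),(428,193),(167,464),(411,466)],.020);print(a)
n=a[:2].mean(0); f=a[2:].mean(0); ax=f-n; u=ax/np.linalg.norm(ax); print("spacing",np.linalg.norm(ax),"yaw by axis",np.degrees(np.arctan2(u[1],u[0])),"centre",(n+f)/2-u*10)
for i in (0,2):
    d=a[i]-a[i+1]; print("bar len",np.linalg.norm(d),"yaw",np.degrees(np.arctan2(d[1],d[0]))-90)
im,c=load("w12","wrist"); cv2.imwrite("pics/w12c.png",cv2.resize(im[30:260,200:430],None,fx=2.6,fy=2.6,interpolation=cv2.INTER_CUBIC))
E
```

```text
[[453.5 -41.4  20. ]
 [469.8  67.4  20. ]
 [572.3 -58.9  20. ]
 [588.1  48.9  20. ]]
spacing 119.91690694590878 yaw by axis -8.633998634339608 centre [511.    5.5  20. ]
bar len 110.06983411638683 yaw -188.51169321245823
bar len 109.03295988549925 yaw -188.36864786042355
```

View pics/w12c.png

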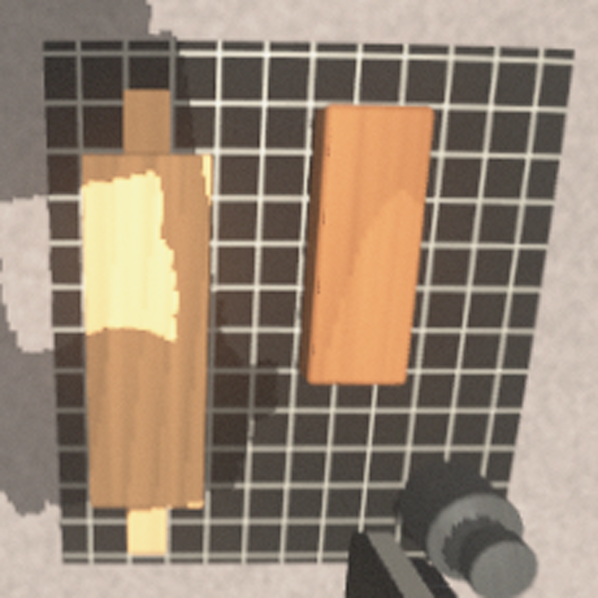

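```bash
python3 - <<'E'
from h import *
np.set_printoptions(precision=1,suppress=True)
im,c=load("w12","wrist"); P=lambda l,z:onplane((np.array(l,float)+.5)/2.6-.5+[200,30],c,z)*1000
rep("rail",P([(83,155),(209,153),(203,506),(91,508)],.025))
rep("strip",P([(330,106),(435,108),(406,384),(314,384)],.025))
E
python3 go.py 479.5 231 110 94.2
```

```text
rail [478.7 230.5  25. ] yaw 4.3 len 159.1 wid 52.5
strip [431.8 323.6  25. ] yaw 4.4 len 117.3 wid 42.6
t 30.85 pos [508.7   5.6 245.7] yaw 82.00 w 80.0 F [-0.4  0.1 -0.3]
-> shift [219.2 135.6  60.2] rot [ -0.02 -12.2   -0.03] |d| 265
```

Call:
jog_arm(
  moves=[
    [40,5,11,0,-2,0,75],
    [80,15,22,0,-4,0,75],
    [120,35,33,0,-6,0,75],
    [155,60,43,0,-9,0,75],
    [185,90,51,0,-11,0,75],
    [210,120,58,0,-12.2,0,75],
    [219,136,60,0,-12.2,0,75],
    [219,136,60,0,-12.2,0,75],
    [219,136,60,0,-12.2,0,75],
    [219,136,60,0,-12.2,0,75],
  ],
)

```text
clock: 31.85
eef_pos: [0.4813, 0.2307, 0.1114]
eef_rot: [0.482, 0.519, -0.517, -0.481]
contact_force: [0.5, 0.5, -0.1]
grip_width: 0.0749
```

```bash
python3 go.py 479 231 21.5 94.3
```

```text
t 31.85 pos [481.3 230.7 111.4] yaw 94.15 w 74.9 F [ 0.5  0.5 -0.1]
-> shift [ 0.5 89.9  2.5] rot [ 0.16 -0.15  0.01] |d| 90
```

Call:
jog_arm(
  moves=[
    [0,30,2,0,0,0,75],
    [0,55,2,0,0,0,75],
    [0,72,2,0,0,0,75],
    [0,82,2,0,0,0,75],
    [0,88,2,0,0,0,75],
    [0,88,2,0,0,0,75],
    [0,88,2,0,0,0,75],
  ],
)

```text
clock: 32.55
eef_pos: [0.4787, 0.2316, 0.0229]
eef_rot: [0.482, 0.519, -0.518, -0.481]
contact_force: [0.3, -0.1, 0.7]
grip_width: 0.0751
```

```bash
python3 go.py 479 231 22 94.3
```

```text
t 32.55 pos [478.7 231.6  22.9] yaw 94.24 w 75.1 F [ 0.3 -0.1  0.7]
-> shift [-0.6  0.9 -0.2] rot [ 0.11 -0.06  0.02] |d| 1
```

Call:
jog_arm(
  moves=[
    [0,0.5,0,0,0,0,62],
    [0,0.5,0,0,0,0,44],
    [0,0.5,0,0,0,0,44],
    [0,0.5,0,0,0,0,44],
    [0,0.5,0,0,0,0,44],
  ],
)

```text
clock: 33.05
eef_pos: [0.4788, 0.2318, 0.0224]
eef_rot: [0.481, 0.519, -0.518, -0.481]
contact_force: [-1.0, -0.2, 5.9]
grip_width: 0.0527
```

Call:
jog_arm(
  moves=[
    [0,-10,0,0,0,0,44],
    [0,-35,0,0,0,0,44],
    [0,-70,0,0,0,0,44],
    [0,-95,0,0,0,0,44],
    [0,-95,0,0,0,0,44],
    [0,-95,0,0,0,0,44],
  ],
)

```text
clock: 33.65
eef_pos: [0.4775, 0.2315, 0.1162]
eef_rot: [0.481, 0.518, -0.518, -0.481]
contact_force: [-0.5, 0.5, -2.1]
grip_width: 0.0529
```

```bash
python3 go.py 511 5.5 100 81.5
```

```text
t 33.65 pos [477.5 231.5 116.2] yaw 94.25 w 52.9 F [-0.5  0.5 -2.1]
-> shift [-227.9   16.2  -16.6] rot [1.000e-02 1.275e+01 0.000e+00] |d| 229
```

Call:
jog_arm(
  moves=[
    [-25,0,-2,0,2,0,44],
    [-60,0,-4,0,4,0,44],
    [-100,0,-7,0,6,0,44],
    [-140,0,-10,0,8,0,44],
    [-175,4,-13,0,10,0,44],
    [-205,8,-15,0,12,0,44],
    [-228,16,-17,0,12.7,0,44],
    [-228,16,-17,0,12.7,0,44],
    [-228,16,-17,0,12.7,0,44],
    [-228,16,-17,0,12.7,0,44],
  ],
)

```text
clock: 34.65
eef_pos: [0.5108, 0.0064, 0.0994]
eef_rot: [-0.535, -0.462, 0.462, 0.536]
contact_force: [-0.9, -0.1, -1.1]
grip_width: 0.0526
```

```bash
python3 go.py 511 5.5 42 81.5; python3 -c "
from h import *
snap('wrist','w21')"
```

```text
t 34.65 pos [510.8   6.4  99.4] yaw 81.60 w 52.6 F [-0.9 -0.1 -1.1]
-> shift [-0.9 57.4 -0.5] rot [-0.12  0.1   0.03] |d| 57
```

View pics/w21.png

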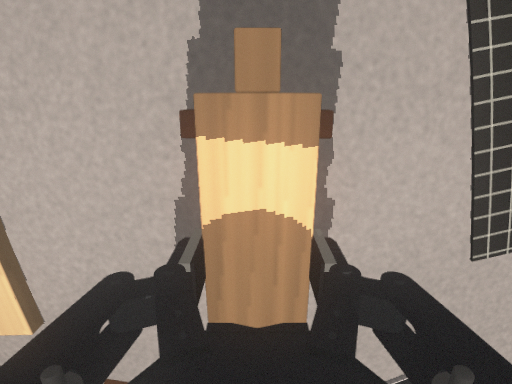

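Call:
jog_arm(
  moves=[
    [-1,20,0,0,0,0,44],
    [-1,38,0,0,0,0,44],
    [-1,48,0,0,0,0,44],
    [-1,54,0,0,0,0,44],
    [-1,56,0,0,0,0,44],
    [-1,57,0,0,0,0,44],
    [-1,57,0,0,0,0,44],
  ],
)

```text
clock: 35.4
eef_pos: [0.512, 0.0044, 0.0439]
eef_rot: [0.536, 0.462, -0.462, -0.535]
contact_force: [-0.1, -0.8, -1.7]
grip_width: 0.0525
```

```bash
python3 go.py 511 5.5 39.4 81.5
```

```text
t 35.40 pos [512.    4.4  43.9] yaw 81.56 w 52.5 F [-0.1 -0.8 -1.7]
-> shift [1.  4.5 1.1] rot [ 0.07  0.06 -0.01] |d| 5
```

Call:
jog_arm(
  moves=[
    [1,1,1,0,0,0,44],
    [1,2,1,0,0,0,44],
    [1,3,1,0,0,0,44],
    [1,4,1,0,0,0,44],
    [1,4.5,1,0,0,0,44],
    [1,4.5,1,0,0,0,44],
  ],
)

```text
clock: 36.0
eef_pos: [0.5107, 0.0055, 0.0394]
eef_rot: [-0.535, -0.462, 0.462, 0.536]
contact_force: [-3.4, -0.5, 5.4]
grip_width: 0.0526
```

Call:
jog_arm(
  moves=[
    [0,-0.5,0,0,0,0,60],
    [0,-0.5,0,0,0,0,70],
    [0,-0.5,0,0,0,0,72],
    [0,-8,0,0,0,0,72],
    [0,-40,0,0,0,0,75],
    [0,-90,0,0,0,0,75],
    [0,-140,0,0,0,0,75],
    [0,-190,0,0,0,0,75],
    [0,-190,0,0,0,0,75],
  ],
)

```text
clock: 36.9
eef_pos: [0.5151, 0.0047, 0.2379]
eef_rot: [0.54, 0.465, -0.458, -0.531]
contact_force: [0.9, 0.0, 0.0]
grip_width: 0.0747
```

```bash
python3 go.py 432 323.5 110 94.3; python3 -c "
from h import *
snap('wrist','w22')
im,c=load('w22','wrist'); cv2.imwrite('pics/w22c.png',cv2.resize(im[40:260,160:360],None,fx=2.7,fy=2.7,interpolation=cv2.INTER_CUBIC))"
```

```text
t 36.90 pos [515.1   4.7 237.9] yaw 81.57 w 74.7 F [0.9 0.  0. ]
-> shift [303.4 125.5 131. ] rot [  0.92 -12.73  -0.18] |d| 353
```

View pics/w22c.png

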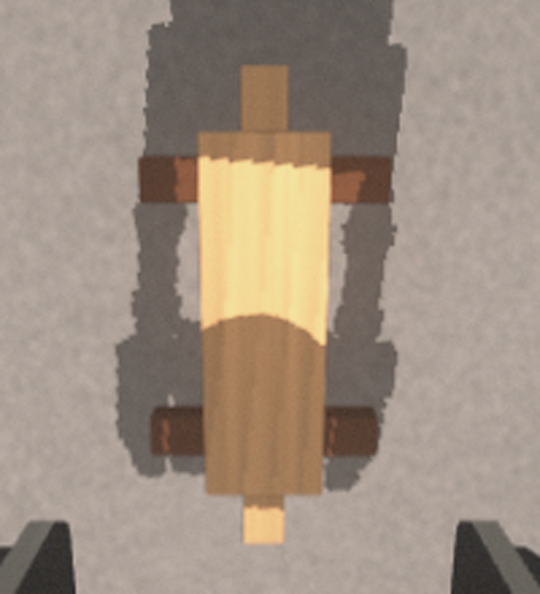

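```bash
python3 - <<'E'
from h import *
np.set_printoptions(precision=1,suppress=True)
im,c=load("w22","wrist"); P=lambda l,z:onplane((np.array(l,float)+.5)/2.7-.5+[160,40],c,z)*1000
rep("rail",P([(198,132),(331,131),(323,494),(206,495)],.042))
a=P([(139,202),(391,202),(151,455),(377,455)],.020); n=a[:2].mean(0); f=a[2:].mean(0); u=(f-n)/np.linalg.norm(f-n); print((n+f)/2-10*u,np.linalg.norm(f-n))
E
```

```text
rail [510.5   5.4  42. ] yaw -8.4 len 158.5 wid 53.4
[509.8   5.6  20. ] 119.1344897224417
```

Call:
jog_arm(
  moves=[
    [40,5,17,0,-2,0,75],
    [80,10,34,0,-4,0,75],
    [120,20,52,0,-6,0,75],
    [160,40,69,0,-8,0,75],
    [200,60,86,0,-10,0,75],
    [240,85,104,0,-12,0,75],
    [275,110,119,0,-12.7,0,75],
    [303,126,131,0,-12.7,0,75],
    [303,126,131,0,-12.7,0,75],
    [303,126,131,0,-12.7,0,75],
  ],
)

```text
clock: 37.95
eef_pos: [0.4243, 0.3243, 0.1013]
eef_rot: [-0.48, -0.518, 0.52, 0.481]
contact_force: [-0.6, -0.5, -0.1]
grip_width: 0.0751
```

```bash
python3 go.py 432 323.5 22 94.3; python3 -c "
from h import *
snap('wrist','w23')"
```

```text
t 37.95 pos [424.3 324.3 101.3] yaw 94.34 w 75.1 F [-0.6 -0.5 -0.1]
-> shift [-1.3 79.3 -7.8] rot [-0.16  0.04 -0.08] |d| 80
```

View pics/w23.png

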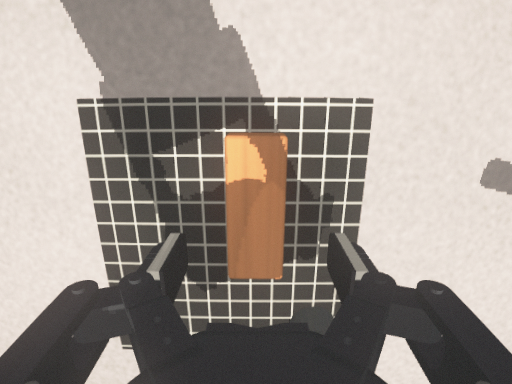

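Rail sits within 1 mm of the bearers' centre. Next, the strip.

Call:
jog_arm(
  moves=[
    [-1,25,-4,0,0,0,75],
    [-1,45,-6,0,0,0,75],
    [-1,60,-6,0,0,0,75],
    [-1,70,-6,0,0,0,75],
    [-1,75,-6,0,0,0,75],
    [-1,75,-6,0,0,0,75],
    [-1,75,-6,0,0,0,75],
  ],
)

```text
clock: 38.7
eef_pos: [0.4322, 0.3242, 0.0285]
eef_rot: [0.481, 0.519, -0.518, -0.481]
contact_force: [0.3, -0.1, 0.4]
grip_width: 0.0748
```

```bash
python3 go.py 431.6 323.5 22 94.3
```

```text
t 38.70 pos [432.2 324.2  28.5] yaw 94.25 w 74.8 F [ 0.3 -0.1  0.4]
-> shift [-0.6  6.5  0.7] rot [ 0.07 -0.05  0.02] |d| 7
```

Call:
jog_arm(
  moves=[
    [-0.5,4,0.5,0,0,0,70],
    [-0.5,6,0.5,0,0,0,65],
    [-0.5,6,0.5,0,0,0,60],
    [-0.5,6,0.5,0,0,0,45],
    [-0.5,6,0.5,0,0,0,36],
    [-0.5,6,0.5,0,0,0,36],
    [-0.5,6,0.5,0,0,0,36],
    [-0.5,6,0.5,0,0,0,36],
  ],
)

```text
clock: 39.5
eef_pos: [0.4315, 0.3236, 0.0222]
eef_rot: [0.481, 0.518, -0.518, -0.481]
contact_force: [0.5, -0.1, 3.4]
grip_width: 0.0447
```

Call:
jog_arm(
  moves=[
    [0,-10,0,0,0,0,36],
    [0,-40,0,0,0,0,36],
    [0,-80,0,0,0,0,36],
    [0,-115,0,0,0,0,36],
    [0,-115,0,0,0,0,36],
    [0,-115,0,0,0,0,36],
  ],
)

```text
clock: 40.1
eef_pos: [0.4313, 0.3235, 0.1375]
eef_rot: [0.481, 0.519, -0.518, -0.481]
contact_force: [-0.1, -0.4, -2.0]
grip_width: 0.0449
```

```bash
python3 go.py 511 5.5 120 81.5
```

```text
t 40.10 pos [431.3 323.5 137.5] yaw 94.25 w 44.9 F [-0.1 -0.4 -2. ]
-> shift [-323.1   17.5  -55.8] rot [ 0.07 12.75  0.03] |d| 328
```

Call:
jog_arm(
  moves=[
    [-30,0,-5,0,2,0,36],
    [-70,0,-12,0,4,0,36],
    [-115,0,-20,0,6,0,36],
    [-160,0,-28,0,8,0,36],
    [-205,0,-36,0,10,0,36],
    [-250,5,-43,0,12,0,36],
    [-295,12,-51,0,12.7,0,36],
    [-323,17,-56,0,12.7,0,36],
    [-323,17,-56,0,12.7,0,36],
    [-323,17,-56,0,12.7,0,36],
  ],
)

```text
clock: 41.1
eef_pos: [0.5094, 0.0056, 0.1179]
eef_rot: [-0.535, -0.461, 0.462, 0.537]
contact_force: [-1.0, 0.8, -1.1]
grip_width: 0.045
```

```bash
python3 go.py 510.7 5.5 64 81.5; python3 -c "
from h import *
snap('wrist','w24')"
```

```text
t 41.10 pos [509.4   5.6 117.9] yaw 81.47 w 45.0 F [-1.   0.8 -1.1]
-> shift [ 0.1 53.9 -1.5] rot [-0.24 -0.03  0.04] |d| 54
```

View pics/w24.png

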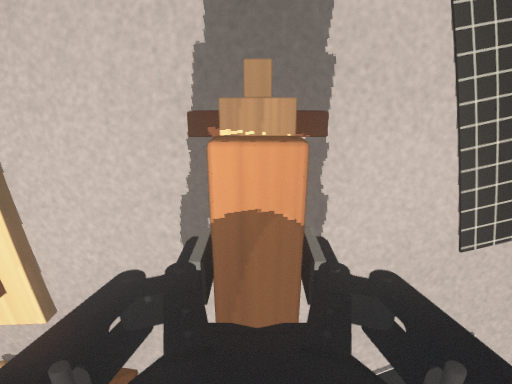

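Call:
jog_arm(
  moves=[
    [0,18,0,0,0,0,36],
    [0,34,0,0,0,0,36],
    [0,44,0,0,0,0,36],
    [0,49,0,0,0,0,36],
    [0,51,0,0,0,0,36],
    [0,52,0,0,0,0,36],
    [0,52,0,0,0,0,36],
  ],
)

```text
clock: 41.85
eef_pos: [0.5114, 0.0055, 0.0683]
eef_rot: [0.536, 0.462, -0.462, -0.535]
contact_force: [0.0, 0.5, -0.3]
grip_width: 0.045
```

```bash
python3 go.py 510.7 5.5 61.2 81.5
```

```text
t 41.85 pos [511.4   5.5  68.3] yaw 81.56 w 45.0 F [ 0.   0.5 -0.3]
-> shift [-0.1  7.1  0.7] rot [ 0.05  0.06 -0.  ] |d| 7
```

Call:
jog_arm(
  moves=[
    [0,2,0.5,0,0,0,36],
    [0,4,0.5,0,0,0,36],
    [0,5,0.5,0,0,0,36],
    [0,6,0.5,0,0,0,36],
    [0,6.5,0.5,0,0,0,36],
    [0,6.5,0.5,0,0,0,36],
  ],
)

```text
clock: 42.45
eef_pos: [0.5105, 0.0055, 0.0612]
eef_rot: [-0.535, -0.462, 0.462, 0.535]
contact_force: [0.6, -0.3, -1.4]
grip_width: 0.0447
```

Call:
jog_arm(
  moves=[
    [0,0.5,0,0,0,0,36],
    [0,1,0,0,0,0,36],
    [0,1,0,0,0,0,36],
  ],
)

```text
clock: 42.75
eef_pos: [0.5106, 0.0055, 0.0611]
eef_rot: [-0.535, -0.462, 0.462, 0.535]
contact_force: [-3.7, 0.1, 7.6]
grip_width: 0.0447
```

Call:
jog_arm(
  moves=[
    [0,-0.5,0,0,0,0,52],
    [0,-0.5,0,0,0,0,65],
    [0,-0.5,0,0,0,0,66],
    [0,-8,0,0,0,0,66],
    [0,-40,0,0,0,0,70],
    [0,-90,0,0,0,0,70],
    [0,-140,0,0,0,0,70],
    [0,-170,0,0,0,0,70],
    [0,-170,0,0,0,0,70],
  ],
)

```text
clock: 43.65
eef_pos: [0.5136, 0.0049, 0.2368]
eef_rot: [0.539, 0.464, -0.459, -0.532]
contact_force: [0.5, -0.5, -0.5]
grip_width: 0.0701
```

```bash
python3 go.py 554.8 387.7 200 85; python3 -c "
from h import *
snap('wrist','w25')
im,c=load('w25','wrist'); cv2.imwrite('pics/w25c.png',cv2.resize(im[40:260,160:360],None,fx=2.7,fy=2.7,interpolation=cv2.INTER_CUBIC))"
```

```text
t 43.65 pos [513.6   4.9 236.8] yaw 81.56 w 70.1 F [ 0.5 -0.5 -0.5]
-> shift [384.7  36.3  15.8] rot [ 0.66 -3.44 -0.07] |d| 387
```

View pics/w25c.png

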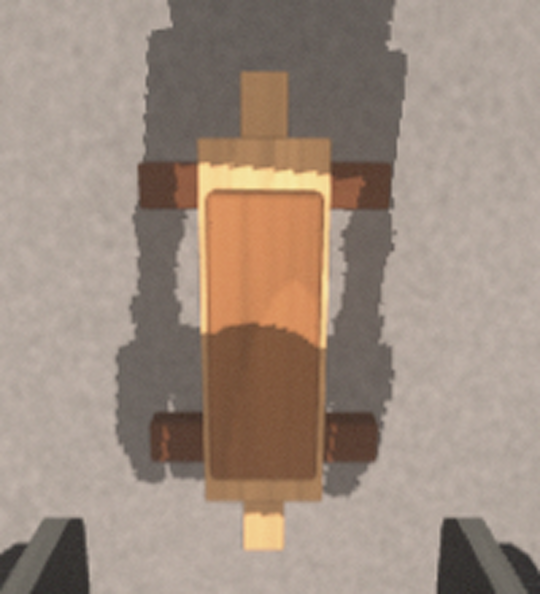

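Strip is centred on the rail. Now the weight.

Call:
jog_arm(
  moves=[
    [40,5,2,0,-1,0,65],
    [85,10,4,0,-1,0,65],
    [130,15,6,0,-2,0,65],
    [175,20,8,0,-2,0,65],
    [220,25,10,0,-3,0,65],
    [265,30,12,0,-3.4,0,65],
    [310,36,14,0,-3.4,0,65],
    [355,36,16,0,-3.4,0,65],
    [385,36,16,0,-3.4,0,65],
    [385,36,16,0,-3.4,0,65],
  ],
)

```text
clock: 44.7
eef_pos: [0.5495, 0.3919, 0.1916]
eef_rot: [-0.52, -0.478, 0.479, 0.521]
contact_force: [-0.5, -0.8, 0.8]
grip_width: 0.0652
```

```bash
python3 go.py 554.8 387.7 67 85; python3 -c "
from h import *
snap('wrist','w26')
im,c=load('w26','wrist'); cv2.imwrite('pics/w26c.png',cv2.resize(im[120:220,200:320],None,fx=5,fy=5,interpolation=cv2.INTER_CUBIC))"
```

```text
t 44.70 pos [549.5 391.9 191.6] yaw 85.18 w 65.2 F [-0.5 -0.8  0.8]
-> shift [ -3.6 124.6  -6. ] rot [-0.19  0.18 -0.04] |d| 125
```

View pics/w26c.png

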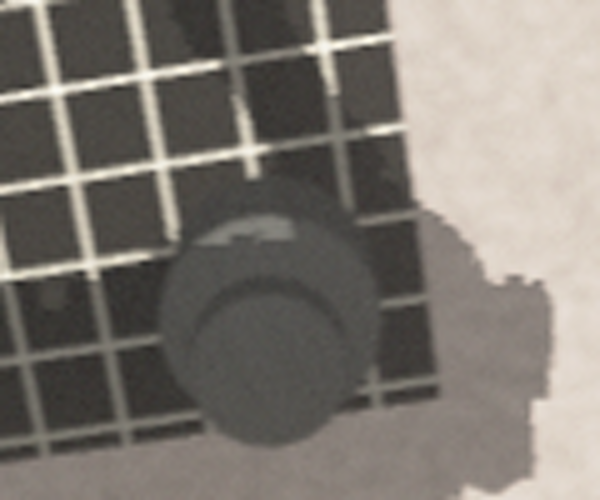

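```bash
python3 - <<'E'
from h import *
np.set_printoptions(precision=1,suppress=True)
im,c=load("w26","wrist"); P=lambda l,z:onplane((np.array(l,float)+.5)/5-.5+[200,120],c,z)*1000
print(P([(269,368)],.077),P([(192,368),(348,368)],.077))
E
python3 go.py 555 388 67 85
```

```text
[[553.6 387.9  77. ]] [[552.4 374.2  77. ]
 [554.8 401.9  77. ]]
t 44.75 pos [549.8 389.8 191.7] yaw 85.11 w 65.0 F [ 0.1 -1.  -0.4]
-> shift [ -1.1 124.7  -5.7] rot [-0.19  0.11 -0.12] |d| 125
```

Call:
jog_arm(
  moves=[
    [-1,40,-3,0,0,0,62],
    [-1,75,-4,0,0,0,62],
    [-1,95,-4,0,0,0,62],
    [-1,105,-4,0,0,0,62],
    [-1,108,-4,0,0,0,62],
    [-1,108,-4,0,0,0,62],
    [-1,108,-4,0,0,0,62],
  ],
)

```text
clock: 45.45
eef_pos: [0.5561, 0.3876, 0.0881]
eef_rot: [0.522, 0.478, -0.476, -0.521]
contact_force: [-0.0, -0.2, 0.4]
grip_width: 0.0621
```

```bash
python3 go.py 554.3 387.8 66.5 85
```

```text
t 45.45 pos [556.1 387.6  88.1] yaw 84.94 w 62.1 F [-0.  -0.2  0.4]
-> shift [-0.  21.6  1.9] rot [ 0.14 -0.06  0.08] |d| 22
```

Call:
jog_arm(
  moves=[
    [0,10,1,0,0,0,60],
    [0,17,1,0,0,0,60],
    [0,20,1,0,0,0,60],
    [0,20,1,0,0,0,60],
    [0,20,1,0,0,0,60],
  ],
)

```text
clock: 45.95
eef_pos: [0.554, 0.3875, 0.0662]
eef_rot: [-0.521, -0.477, 0.478, 0.522]
contact_force: [0.8, 0.8, -0.6]
grip_width: 0.0598
```

```bash
python3 go.py 554.3 387.8 66.5 85
```

```text
t 45.95 pos [554.  387.5  66.2] yaw 84.96 w 59.8 F [ 0.8  0.8 -0.6]
-> shift [ 0.3 -0.3 -0.2] rot [-0.01 -0.04 -0.  ] |d| 0
```

Call:
jog_arm(
  moves=[
    [0,0,0,0,0,0,45],
    [0,0,0,0,0,0,20],
    [0,0,0,0,0,0,20],
    [0,0,0,0,0,0,20],
    [0,0,0,0,0,0,20],
    [0,0,0,0,0,0,20],
  ],
)

```text
clock: 46.55
eef_pos: [0.5544, 0.3878, 0.0669]
eef_rot: [0.522, 0.478, -0.477, -0.521]
contact_force: [-0.5, 0.5, 4.5]
grip_width: 0.0275
```

Call:
jog_arm(
  moves=[
    [0,-10,0,0,0,0,20],
    [0,-40,0,0,0,0,20],
    [0,-80,0,0,0,0,20],
    [0,-120,0,0,0,0,20],
    [0,-150,0,0,0,0,20],
    [0,-150,0,0,0,0,20],
    [0,-150,0,0,0,0,20],
  ],
)

```text
clock: 47.25
eef_pos: [0.5534, 0.387, 0.2146]
eef_rot: [-0.521, -0.477, 0.478, 0.522]
contact_force: [-1.0, 0.2, -6.4]
grip_width: 0.0277
```

```bash
python3 go.py 510.7 5.6 195 81.5
```

```text
t 47.25 pos [553.4 387.  214.6] yaw 84.95 w 27.7 F [-1.   0.2 -6.4]
-> shift [-383.6   20.1    8.9] rot [-0.11  3.45 -0.08] |d| 384
```

Call:
jog_arm(
  moves=[
    [-30,0,1,0,0.5,0,20],
    [-70,0,2,0,1,0,20],
    [-115,0,3,0,1.5,0,20],
    [-160,0,4,0,2,0,20],
    [-205,0,5,0,2.5,0,20],
    [-250,0,6,0,3,0,20],
    [-295,5,7,0,3.4,0,20],
    [-335,10,8,0,3.4,0,20],
    [-365,16,9,0,3.4,0,20],
    [-384,20,9,0,3.4,0,20],
  ],
)

```text
clock: 48.25
eef_pos: [0.5083, 0.004, 0.192]
eef_rot: [-0.534, -0.459, 0.463, 0.538]
contact_force: [0.5, -0.2, -5.8]
grip_width: 0.0275
```

Call:
jog_arm(
  moves=[
    [0,0,0,0,0,0,20],
    [0,0,0,0,0,0,20],
  ],
)

```text
clock: 48.45
eef_pos: [0.5095, 0.0061, 0.1935]
eef_rot: [-0.534, -0.461, 0.463, 0.537]
contact_force: [-0.1, -0.0, -4.8]
grip_width: 0.0274
```

```bash
python3 go.py 510.7 5.6 131 81.5; python3 -c "
from h import *
snap('wrist','w27')"
```

```text
t 48.45 pos [509.5   6.1 193.5] yaw 81.49 w 27.4 F [-0.1 -0.  -4.8]
-> shift [-0.4 62.5 -1.6] rot [-0.31 -0.01  0.05] |d| 62
```

View pics/w27.png

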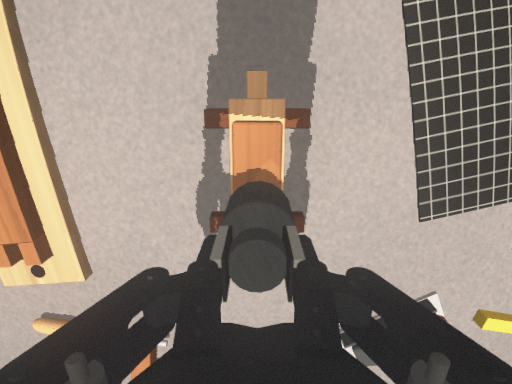

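Call:
jog_arm(
  moves=[
    [0,20,-1,0,0,0,20],
    [0,38,-1,0,0,0,20],
    [0,50,-1,0,0,0,20],
    [0,57,-1,0,0,0,20],
    [0,60,-1,0,0,0,20],
    [0,60,-1,0,0,0,20],
    [0,60,-1,0,0,0,20],
  ],
)

```text
clock: 49.2
eef_pos: [0.5129, 0.0056, 0.1371]
eef_rot: [0.536, 0.462, -0.462, -0.535]
contact_force: [0.5, -0.6, -5.4]
grip_width: 0.0275
```

```bash
python3 go.py 510.7 5.6 127.9 81.5
```

```text
t 49.20 pos [512.9   5.6 137.1] yaw 81.56 w 27.5 F [ 0.5 -0.6 -5.4]
-> shift [-0.3  9.2  2.2] rot [ 0.09  0.06 -0.01] |d| 9
```

Call:
jog_arm(
  moves=[
    [0,3,1,0,0,0,20],
    [0,5,1,0,0,0,20],
    [0,6,1,0,0,0,20],
    [0,7,1,0,0,0,20],
    [0,7,1,0,0,0,20],
  ],
)

```text
clock: 49.7
eef_pos: [0.5112, 0.0058, 0.1292]
eef_rot: [-0.535, -0.462, 0.462, 0.536]
contact_force: [-1.4, 0.5, -6.3]
grip_width: 0.0276
```

```bash
python3 go.py 510.7 5.6 127.9 81.5
```

```text
t 49.70 pos [511.2   5.8 129.2] yaw 81.55 w 27.6 F [-1.4  0.5 -6.3]
-> shift [-0.2  1.3  0.5] rot [-0.02  0.05  0.  ] |d| 1
```

Call:
jog_arm(
  moves=[
    [0,0.5,0.5,0,0,0,20],
    [0,1,0.5,0,0,0,20],
    [0,1.5,0.5,0,0,0,20],
    [0,2,0.5,0,0,0,20],
    [0,2,0.5,0,0,0,20],
  ],
)

```text
clock: 50.2
eef_pos: [0.5113, 0.0058, 0.1279]
eef_rot: [0.536, 0.462, -0.462, -0.535]
contact_force: [-2.3, 0.5, 0.3]
grip_width: 0.0282
```

Call:
jog_arm(
  moves=[
    [0,0.5,0,0,0,0,20],
    [0,0.5,0,0,0,0,20],
    [0,0.5,0,0,0,0,34],
    [0,0.5,0,0,0,0,45],
    [0,0.5,0,0,0,0,60],
    [0,0.5,0,0,0,0,68],
    [0,-15,0,0,0,0,70],
    [0,-50,0,0,0,0,70],
    [0,-100,0,0,0,0,70],
    [0,-130,0,0,0,0,70],
  ],
)

```text
clock: 51.2
eef_pos: [0.5119, 0.0056, 0.261]
eef_rot: [0.537, 0.463, -0.461, -0.534]
contact_force: [1.8, -0.5, 0.8]
grip_width: 0.0698
```

```bash
python3 go.py 400 10 300 81.5; python3 -c "
from h import *
snap('wrist','w28')
im,c=load('w28','wrist'); cv2.imwrite('pics/w28c.png',cv2.resize(im[40:260,160:360],None,fx=2.7,fy=2.7,interpolation=cv2.INTER_CUBIC))"
```

```text
t 51.20 pos [511.9   5.6 261. ] yaw 81.55 w 69.8 F [ 1.8 -0.5  0.8]
-> shift [-12.1 -39.5 111.1] rot [ 0.25  0.05 -0.02] |d| 119
```

View pics/w28c.png

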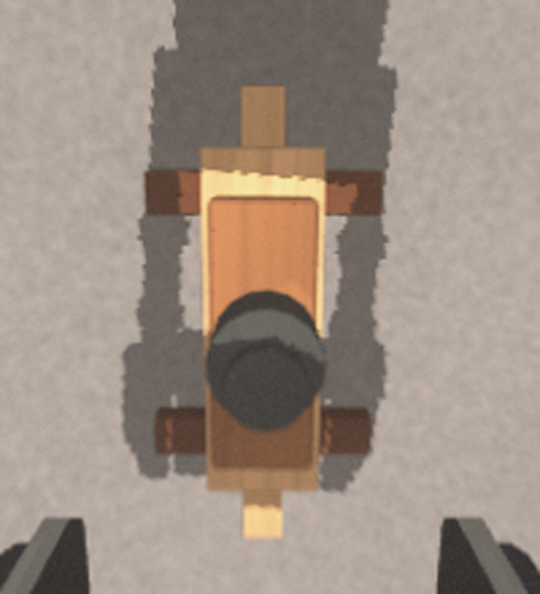

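Weight stands centred. Move the arm toward the mat side so the top and side views are clear, and check everything.

Call:
jog_arm(
  moves=[
    [40,-40,0,0,0,0,70],
    [85,-40,0,0,0,0,70],
    [130,-40,0,0,0,0,70],
    [175,-40,0,0,0,0,70],
    [220,-40,0,0,0,0,70],
    [265,-40,20,0,0,0,70],
    [300,-40,40,0,0,0,70],
    [340,-40,60,0,0,0,70],
    [380,-40,80,0,0,0,70],
    [420,-40,100,0,0,0,70],
  ],
)

```text
clock: 52.25
eef_pos: [0.4728, 0.4376, 0.2968]
eef_rot: [0.535, 0.462, -0.462, -0.535]
contact_force: [0.6, -0.2, 0.6]
grip_width: 0.07
```

```bash
python3 - <<'E'
from h import *
np.set_printoptions(precision=1,suppress=True)
snap('top','t29');snap('side','s29')
a=cv2.imread('pics/t29.png')[90:300,120:350]; b=cv2.imread('pics/s29.png')[100:340,180:400]
cv2.imwrite('pics/fin.png',cv2.resize(a,None,fx=2.6,fy=2.6,interpolation=cv2.INTER_CUBIC)); cv2.imwrite('pics/fin2.png',cv2.resize(b,None,fx=2.5,fy=2.5,interpolation=cv2.INTER_CUBIC))
E
```

```text
(no output)
```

View pics/fin.png

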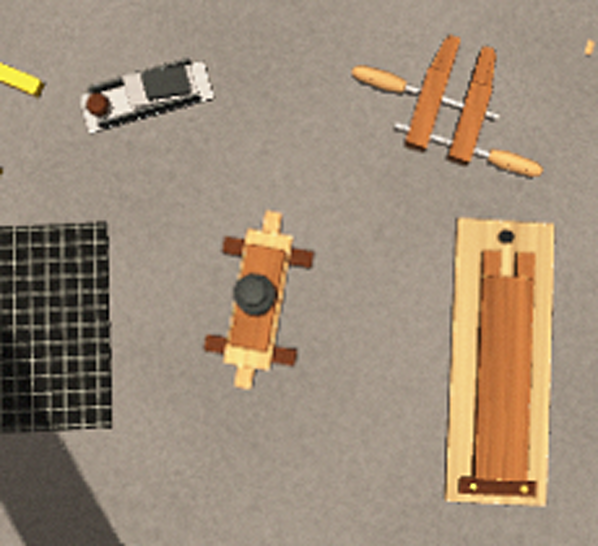

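View pics/fin2.png

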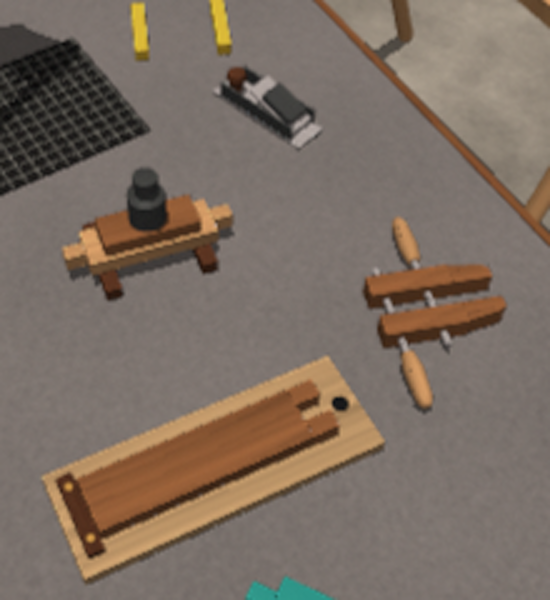

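```bash
python3 -c "
from plant import robot
print(robot.read_state()['clock'],robot.hand_in())"
```

```text
the job is handed in; nothing more can be done
52.35 None
```

The job is done and handed in at 52.4 s, in the order you asked.

- **Clearing the pile:** I set the weight, strip and rail on the mat one at a time. The weight stayed upright throughout.
- **Stile:** It lies flat along the middle of the planing board, square end against the stop, where I felt light contact of about 2 N. The slotted end points to the dog hole. The wrist view shows it about 1 mm off the centreline at most.
- **Pile on the bearers:** The rail is back on the bearers with the strip on it and the weight on top. The rail measured within about 1 mm and 0.2° of the bearers' centre line. I judged the strip and weight centred from the wrist, top and side views but did not measure them.
- **Other things:** The block plane, the handscrew and the turquoise look-alike were not touched.

None of my last checks failed. Earlier readings disagreed by 1–3 mm between cameras, within the calibration tolerance, so I confirmed each set-down by contact force. The wrist force readings stayed at or below about 13 N. I had no separate reading of pressure on the arm or gripper body.

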